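Snap the lid onto the sharps box

ROBOT

A 6-joint arm with a two-finger parallel gripper is mounted at the origin on a cart in front of the work surface, level with it; the furniture and walls round the work are solid. World frame = base frame: x ahead of the robot, y to its left, z up, the work surface at z = 0. Lengths are in m, angles in rad, forces in N, time in s.
With the tool pointing down it reaches from about 0.3 to 0.825 m from the base axis. Payload 5.4 kg.
Tool frame: the origin (TCP) lies on the centre line of the jaws, within the pads' length; the fingertips stand 8 mm ahead of it and the grasp point (between the pads) lies 11 mm behind it; z points along the fingers, y is the direction in which the jaws open and shut (so a half turn about z gives the same grasp; the last joint's range is limited). The gripper opens to 92 mm and grips with 3 to 60 N. Pads are 20 mm wide; open, the fingers measure 128 mm over their backs; the gripper's body (75 mm by 189 mm) begins 69 mm behind the grasp point.
Start: joints at [0.939, 0.158, 1.597, -0, 1.386, -0.21], TCP at [0.235, 0.525, 0.189] pointing down, gripper open.
Joint ranges: [-2.91, 2.91], [-0.94, 2.29], [0.18, 2.7], [-1.29, 4.43], [0.17, 2.64], [-3, 3]. Speed limits (rad/s): [2.57, 2.57, 3.14, 3.14, 3.14, 3.14].

INTERFACE

Orientations are given as a unit quaternion [x, y, z, w].
In Python, from station import r gives the robot as it stands.
- The arm moves only by the tool carry_out, never from a script. Its argument "plan" is a list that holds one entry, the list of rows, each a list of 7 numbers: the shift along the tool's x, y, z in cm, then the turn, a rotation vector about the tool's x, y, z in degrees, then the closure, from 0 (fully open) to 1 (shut). In form: [[[tx, ty, tz, rx, ry, rz, hand], ...]]. A call has 1 to 12 rows; each row shifts and turns the commanded pose from where the row before left it, along the tool's axes as they then stand; what a row does not reach is not made up. A row lasts 1/12 s, in which the tool goes at most 41.7 mm and 7.16 degrees, less where a joint would pass 70% of its speed; a pose out of reach is approached as far as the arm can. A call with a gripper value outside its range is refused whole. The fingers move at their own pace and stop on an object; the grip force is fixed at half the most. Time passes only in rows, so rows that do not move let the fingers close. It gives the time, the measured TCP pose, the force and the opening at its end, in the units of the state.
- r.sense(): the state, without advancing time (a new reading comes with each control period).
- r.grab_frame(name): name is "scene" or "top" or "wrist"; returns the picture (400x640x3 uint8, red, green, blue); there is no depth.
- r.calibration(name): a dict with "fx", "fy", "cx", "cy" (pixels), "D" ([k1, k2, p1, p2, k3] as OpenCV has them; the pictures are not rectified), "R" (3x3) and "t" (3): a world point X has camera coordinates R X + t; the wrist camera has in their place "mount" (4x4, takes a point from camera to tool coordinates, whose origin is the TCP and whose axes are the flange's). Camera axes: x right, y down, z forward; pixel columns grow to the right and rows downward; lengths in m; the calibration is good to about 2 mm. A picture is of the moment at which its call begins: read the wrist's pose just before it. calibration takes no time and is no camera call.
- r.finish_job(): hands the job in, once; it reports no verdict.
The state is a dict: "time_s": time; "q": joint angles; "qvel": joint speeds; "tau": joint torques, N m; "position": TCP position; "tcp_rot": TCP orientation; "ft_force": force on the tool from outside, world axes, zero at the start; "wrist_torque": the same for the moment, N m; "gripper_width": finger opening in m.
Only numpy, scipy, OpenCV 4.12 (cv2) and the standard library are available. Lean on these libraries where they do the work, as an engineer would, in place of code of your own. Each camera call takes 0.05 s, during which the arm holds its last target. There are 200 camera calls.

TASK

The lid of the small sharps box is lying upside down on the worktop. Turn it the right way up, set it squarely over the open mouth of the box and press it straight down until it sits fully home and both clip arms have snapped under the rim. Leave the other things on the worktop where they are.

Things in the scene. Friction and masses are not known exactly. Their poses are not given: they have to be found in the camera images.
- lid_center (a point): Centre of the loose lid, a grey plastic hood 80 mm long (own x), 54 mm wide (own y: grip its two long flat sides), 46 mm tall (own z), about 0.1 kg, walls 3 mm. The point is 23 mm from both the closed top and the open edge. z points out of the closed top, so at the start straight down: it lies on its top, open side up. Half a turn about z makes no difference.
- lid_top (a point): Centre of the lid's flat closed top, 23 mm from the lid's centre along its z: where to press. The lid stands steadily on its top, on its open edge or on either 54 x 46 mm end.
- tub_shoulder (a point): The box: a grey tub, 80 x 54 mm (its x and y), fixed on a 112 x 76 mm steel plate. The point is on its axis at the shoulder, 55 mm above the worktop. When home, the lid's open edge rests on the shoulder: lid centre 23 mm above this point, lid's long axis along the box's x.
- collar_top (a point): Mouth of the box, on its axis, 30 mm above the shoulder: top of the hollow collar that enters the lid. The collar is 45 mm wide in y (inside of the lid: 48 mm); at its x ends the clip rim reaches 34 mm from the axis, 12 to 18 mm above the shoulder. Its top 12 mm taper in by 5.5 to 7 mm a side. The lid laid on loosely stays about 16 mm above home; 5 to 15 N on its top snap it home.
- clip_a (a joint): White spring clip arm in the window of the lid's +x end, in rad: 0 relaxed, about 0.12 when spread by the rim while the lid is pressed on, back to 0 once snapped under the rim.
- clip_b (a joint): The same at the lid's -x end.
- vial_b: Bystander: small white vial 25 mm across, 50 mm tall, standing; origin at its underside.
- marker_green: Bystander: felt marker lying on the worktop, 137 mm long, 18 mm high; origin at its underside.
- thermometer: Bystander: digital thermometer lying on the worktop, 129 mm long, 12 mm high; origin at its underside.
- carton_suture: Bystander: small white carton 55 x 110 x 30 mm lying in the middle, farther back; origin at its underside.
- forceps_a: Bystander: steel forceps lying at the left, 140 mm long, 11 mm high; origin at its underside.
There are look-alikes about, which are no part of the job. What is shaped like the part that bears lid_center but blue or purple is not meant.

How it is judged:
On the way, in this order (a step that is already met when the one before it is completed fails the run):
1. the lid is right way up over the box, not yet home (angle between lid_center's own z axis and vertical below 0.35 rad and z of lid_center in the frame of tub_shoulder above 0.028 m and horizontal distance between lid_center and tub_shoulder below 0.02 m), for 0.1 s.
2. the lid is pressed home and both clip arms have snapped back under the rim (z of lid_center in the frame of tub_shoulder below 0.026 m and value of joint each of clip_a, clip_b below 0.04 rad and horizontal distance between lid_center and tub_shoulder below 0.005 m and angle between lid_center's own z axis and vertical below 0.06 rad), for 0.2 s.
At the end, for the whole second after the job is handed in: The lid sits right way up and fully home on the box: upright within 0.06 rad, centred within 5 mm, long axis along the box's within 0.12 rad, its lower edge no more than 2.5 mm above the shoulder, both clip arms back within 0.04 rad of relaxed (snapped under the rim), lid at rest (angle between lid_center's own z axis and vertical below 0.06 rad and horizontal distance between lid_center and tub_shoulder below 0.005 m and z of lid_center in the frame of tub_shoulder between 0.02 and 0.0255 m and angle between the x axis of lid_center and the x axis of tub_shoulder, either way round below 0.12 rad and value of joint each of clip_a, clip_b below 0.04 rad and linear speed of lid below 0.02 m/s); the robot touches nothing.
It fails at once if a bystander (vial, marker, thermometer, carton, forceps) is moved more than 3 cm (distance of any of vial_b, marker_green, thermometer, carton_suture, forceps_a from where it was at the start of the episode above 0.03 m).
It also fails if it takes over 72 s, if anything falls off the work surface, if the arm or the gripper's body presses on something with over 40 N, if the wrist force passes 120 N, or if a joint passes its speed limit or range.

## Working session

There is one attempt and no reset: what is moved stays moved. The work goes in short steps, Python scripts to look and compute and a tool call to move; the robot and the scene stay as the last step left them, time stands still between calls to the robot, and variables do not carry over. Pictures are saved under pics/ and viewed, about 8 in all and at most 12, crops included, and the job is handed in when it is done.

Besides the shell and the picture viewer there is one more tool, called as a command line: name --argument value ..., lists and objects as JSON in quotes. carry_out: Moves the arm, as the interface text tells. Its arguments: {"type":"object","properties":{"plan":{"type":"array","items":{"type":"array","items":{"type":"array","items":{"type":"number"}}}}},"required":["plan"]}

```bash
mkdir -p pics && ls && python3 - <<'E'
from station import r
import cv2
s=r.sense();print({k:s[k] for k in('time_s','position','tcp_rot','gripper_width','ft_force')})
for n in('scene','top'):
    cv2.imwrite(f'pics/{n}0.png',r.grab_frame(n)[:,:,::-1]); print(n,r.calibration(n))
print(r.calibration('wrist'))
E
```

```text
pics
{'time_s': 0.0, 'position': array([0.23501084, 0.5240323 , 0.1876221 ]), 'tcp_rot': array([ 2.09326614e-01,  9.77845323e-01, -8.64340510e-04, -3.80976370e-04]), 'gripper_width': 0.09207798192443012, 'ft_force': array([-0.02135171,  0.05788484,  0.83948849])}
scene {'fx': 373.59810493228815, 'fy': 373.59810493228815, 'cx': 319.51058504372736, 'cy': 199.51519283616565, 'D': array([-0.03521206,  0.        ,  0.        ,  0.        ,  0.        ]), 'R': array([[ 0.89418889, -0.4470074 ,  0.02471045],
       [-0.24373115, -0.53237054, -0.81066438],
       [ 0.37552809,  0.71886437, -0.58498946]]), 't': array([-0.46250517,  0.21336202,  0.89326533])}
top {'fx': 382.22463536064623, 'fy': 382.22463536064623, 'cx': 322.06464145826214, 'cy': 189.92776329731007, 'D': array([-0.08394073,  0.        ,  0.        ,  0.        ,  0.        ]), 'R': array([[ 0.00454895, -0.99998418, -0.00330924],
       [-0.99255418, -0.0041123 , -0.12173448],
       [ 0.12171895,  0.00383837, -0.99255718]]), 't': array([0.06061758, 0.56318998, 1.03475221])}
{'fx': 343.2160656747715, 'fy': 343.2160656747715, 'cx': 318.2836047052894, 'cy': 202.02031717542133, 'D': array([-0.01747813,  0.        ,  0.        ,  0.        ,  0.        ]), 'mount': array([[-1.50383071e-03, -9.71114588e-01, -2.38608876e-01,
         6.73308612e-02],
       [ 9.99997574e-01, -1.07632591e-03, -1.92193716e-03,
         9.43412842e-04],
       [ 1.60960030e-03, -2.38611188e-01,  9.71113850e-01,
        -1.96912885e-01],
       [ 0.00000000e+00,  0.00000000e+00,  0.00000000e+00,
         1.00000000e+00]])}
```

View pics/top0.png

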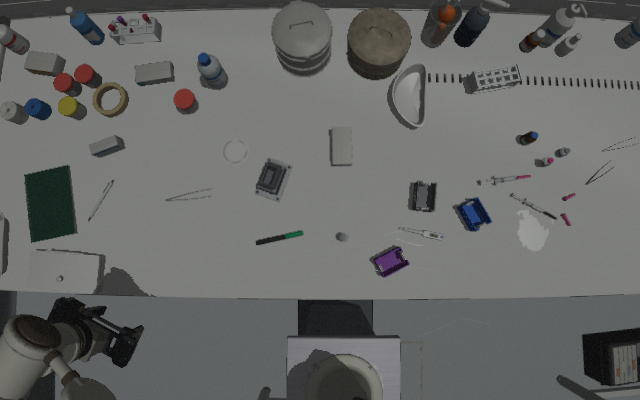

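View pics/scene0.png

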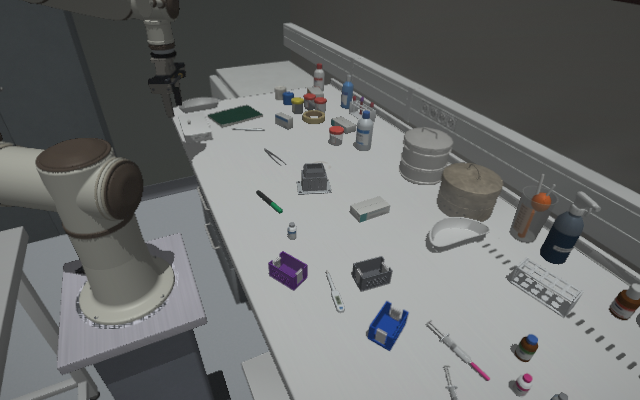

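The top view shows the grey tub at (273,178), the grey lid at (423,196), blue and purple look-alikes at (473,214) and (390,261), the vial at (341,237), the thermometer at (420,234), the marker at (279,238) and the carton at (341,146). The scene view agrees, with the lid open side up at (371,273) and the tub at (314,178).

```bash
cat > h.py <<'E'
from station import r
import numpy as np, cv2
from scipy.spatial.transform import Rotation as Ro
def cam(n,s=None):
    c=r.calibration(n); K=np.array([[c['fx'],0,c['cx']],[0,c['fy'],c['cy']],[0,0,1]])
    if n=='wrist':
        s=s or r.sense(); T=np.eye(4);T[:3,:3]=Ro.from_quat(s['tcp_rot']).as_matrix();T[:3,3]=s['position']
        M=np.linalg.inv(T@c['mount']); return K,c['D'],M[:3,:3],M[:3,3]
    return K,c['D'],np.array(c['R']),np.array(c['t'])
def px2w(C,uv,z):
    K,D,R,t=C; p=cv2.undistortPoints(np.array(uv,float).reshape(-1,1,2),K,D).reshape(-1,2)
    d=np.c_[p,np.ones(len(p))]@R; o=-R.T@t
    return o+d*((np.broadcast_to(z,len(p))-o[2])/d[:,2])[:,None]
def w2px(C,X):
    K,D,R,t=C; return cv2.projectPoints(np.array(X,float).reshape(-1,1,3),cv2.Rodrigues(R)[0],t,K,D)[0].reshape(-1,2)
def st():
    s=r.sense(); R=Ro.from_quat(s['tcp_rot']).as_matrix()
    print('t %.2f'%s['time_s'],'p',np.round(s['position'],4),'q',np.round(s['q'],2),'w %.4f'%s['gripper_width'],'F',np.round(s['ft_force'],1))
    print(np.round(R,3)); return s,R
E
python3 - <<'E'
from h import *
C=cam('top')
for n,uv,z in[('lid',(423,196),.046),('tub',(273,178),.085),('vial',(341,237),.05),('therm',(420,234),.01),('blue',(473,214),.046),('purple',(390,261),.046),('carton',(341,146),.03),('marker',(279,238),.01)]: print(n,px2w(C,[uv],z).round(3))
im=cv2.imread('pics/top0.png')
a=[cv2.resize(im[y-28:y+28,x-28:x+28],(392,392),interpolation=cv2.INTER_CUBIC) for x,y in((423,196),(273,178))]
o=np.clip(np.hstack(a)*1.8,0,255);cv2.imwrite('pics/crop0.png',o)
E
```

```text
lid [[ 0.546 -0.217  0.046]]
tub [[0.588 0.194 0.085]]
vial [[0.432 0.011 0.05 ]]
therm [[ 0.441 -0.215  0.01 ]]
blue [[ 0.496 -0.357  0.046]]
purple [[ 0.368 -0.123  0.046]]
carton [[0.69 0.01 0.03]]
marker [[0.429 0.184 0.01 ]][ WARN:0@0.031] global loadsave.cpp:1063 imwrite_ Unsupported depth image for selected encoder is fallbacked to CV_8U.
```

View pics/crop0.png

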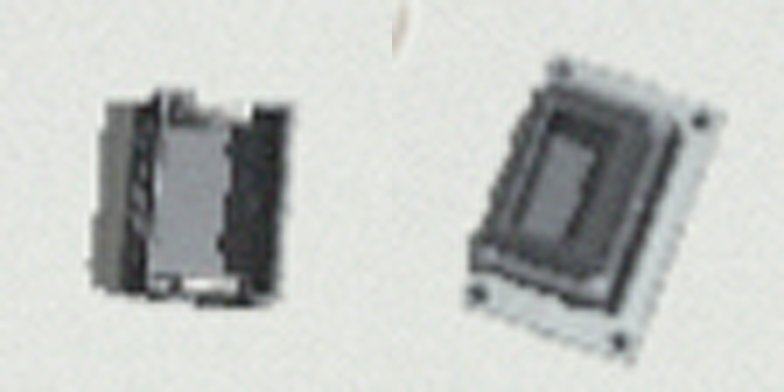

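The crops show the lid's long axis nearly along world x, about -3°. The tub's long axis is about 20° clockwise from world x. I'll move over the tub for a closer wrist view.

carry_out --plan '[[[-3.8, -1.3, -0.1, 0, 0, 0, 0], [-3.8, -1.3, -0.1, 0, 0, 0, 0], [-3.8, -1.3, -0.1, 0, 0, 0, 0], [-3.8, -1.3, -0.1, 0, 0, 0, 0], [-3.8, -1.3, -0.1, 0, 0, 0, 0], [-3.8, -1.3, -0.1, 0, 0, 0, 0], [-3.8, -1.3, -0.1, 0, 0, 0, 0], [-3.8, -1.3, -0.1, 0, 0, 0, 0], [-3.8, -1.3, -0.1, 0, 0, 0, 0], [-3.8, -1.3, -0.1, 0, 0, 0, 0], [-3.8, -1.3, -0.1, 0, 0, 0, 0], [0, 0, 0, 0, 0, 0, 0]]]'

```text
time_s: 1.1
position: [0.5623, 0.2175, 0.199]
tcp_rot: [0.212, 0.977, -0.001, 0.001]
ft_force: [0.7, 0.9, 0.3]
gripper_width: 0.0918
```

```bash
python3 - <<'E'
from h import *
s,R=st(); C=cam('wrist',s)
im=r.grab_frame('wrist')[:,:,::-1].copy(); cv2.imwrite('pics/wt.png',im)
print(w2px(C,[[.588,.194,.055],[.588,.194,.085]]).round())
E
```

```text
t 1.10 p [0.5623 0.2175 0.199 ] q [ 0.17  0.22  1.5  -0.    1.42 -0.97] w 0.0918 F [0.7 0.9 0.3]
[[-0.91   0.415  0.001]
 [ 0.415  0.91  -0.002]
 [-0.002 -0.002 -1.   ]]
[[308. 217.]
 [307. 226.]]
```

```bash
python3 - <<'E'
from h import *
im=cv2.imread('pics/wt.png')[150:300,200:400]
cv2.imwrite('pics/wtc.png',cv2.resize(im,(800,600),interpolation=cv2.INTER_CUBIC))
E
```

```text
(no output)
```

View pics/wtc.png

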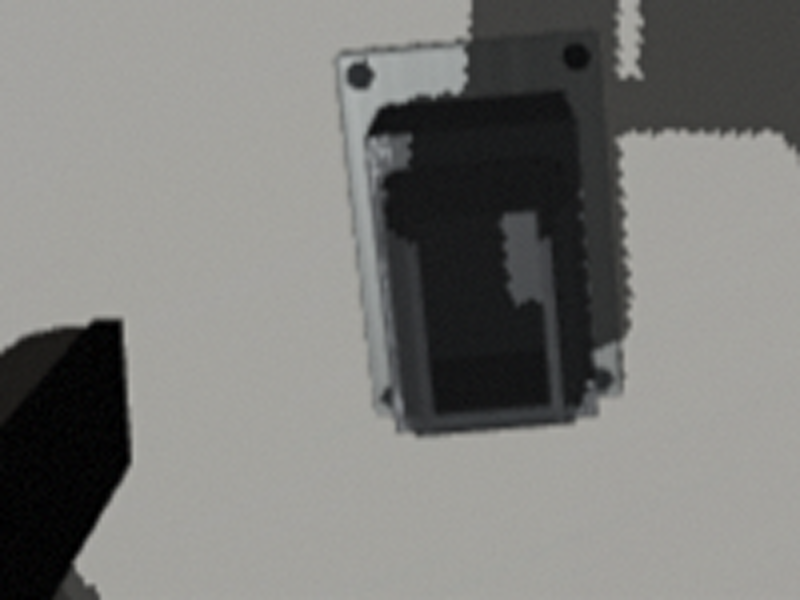

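The wrist crop (4x, offset 200,150) shows the plate corners at (338,52), (600,32), (624,393) and (380,412). I'll fit the pose and move to the lid meanwhile.

```bash
cat >> h.py <<'E'
def rect(x,y,a,L,W,z): # corners (+,+),(+,-),(-,-),(-,+)
    c,s=np.cos(a),np.sin(a); k=np.array([[1,1],[1,-1],[-1,-1],[-1,1]])*[L/2,W/2]
    return np.c_[k@np.array([[c,s],[-s,c]])+[x,y],np.full(4,z)]
def fit(C,uv,L,W,z,g):
    from scipy.optimize import least_squares
    f=lambda p:(w2px(C,rect(*p,L,W,z))-uv).ravel()
    q=least_squares(f,g); print('fit',q.x.round(4),'deg %.1f'%np.degrees(q.x[2]),'res',q.fun.round(1)); return q.x
E
python3 - <<'E'
from h import *
s=r.sense(); C=cam('wrist',s)
uv=np.array([[338,52],[600,32],[624,393],[380,412]])/4+[200,150]-.4
for z in(.003,.006): p=fit(C,uv,.112,.076,z,[.6,.2,-.35])
h=np.array([[359,76],[576,56],[604,378],[388,397]])/4+[200,150]-.4
q=px2w(C,h,.005); print(q.mean(0),np.degrees(np.arctan2(*(q[0]-q[3])[1::-1])))
def m(P): return ((w2px(C,P)-[200,150])*4).round(0).tolist()
print('shoulder',m(rect(*p,.08,.054,.055))); print('coltop',m(rect(*p,.056,.033,.085)))
# top-camera check
ct=cam('top'); print(((w2px(ct,rect(*p,.112,.076,.004))-[245,150])*7).round().tolist())
E
```

```text
fit [ 0.5931  0.2087 -3.4827] deg -199.5 res [-0.2 -0.2  0.4 -1.   0.4  0.6 -0.6  0.8]
fit [ 0.5924  0.209  -3.4827] deg -199.5 res [-0.5 -0.5  0.7 -1.3  0.7  0.9 -0.8  1.2]
[0.59292675 0.20752339 0.005     ] 159.45551946110479
shoulder [[365.0, 132.0], [579.0, 114.0], [599.0, 410.0], [397.0, 427.0]]
coltop [[405.0, 202.0], [546.0, 191.0], [564.0, 415.0], [428.0, 426.0]]
[[225.0, 374.0], [53.0, 312.0], [149.0, 60.0], [320.0, 121.0]]
```

carry_out --plan '[[[0, -4.0, 0, 0, 0, -1.8, 0], [0, -4.0, 0, 0, 0, -1.8, 0], [0, -4.0, 0, 0, 0, -1.8, 0], [0, -4.0, 0, 0, 0, -1.8, 0], [0, -4.0, 0, 0, 0, -1.8, 0], [0, -4.0, 0, 0, 0, -1.8, 0], [0, -4.0, 0, 0, 0, -1.8, 0], [0, -4.0, 0, 0, 0, -1.8, 0], [0, -4.0, 0, 0, 0, -1.8, 0], [0, -4.0, 0, 0, 0, -1.8, 0], [0, 0, 0, 0, 0, -1.8, 0], [0, 0, 0, 0, 0, 0, 0]]]'

```text
time_s: 2.15
position: [0.4473, -0.1603, 0.1992]
tcp_rot: [0.039, 0.999, 0.0, -0.0]
ft_force: [-0.1, 0.9, -0.5]
gripper_width: 0.0917
```

```bash
python3 - <<'E'
from h import *
s,R=st(); C=cam('wrist',s)
im=r.grab_frame('wrist')[:,:,::-1].copy(); cv2.imwrite('pics/wl.png',im)
u,v=w2px(C,[.546,-.217,.03])[0].astype(int); u0=min(max(u-100,0),440);v0=min(max(v-75,0),250); print(u,v,'off',u0,v0)
cv2.imwrite('pics/wlc.png',cv2.resize(np.clip(im[v0:v0+150,u0:u0+200]*1.5,0,255).astype(np.uint8),(800,600),interpolation=cv2.INTER_CUBIC))
E
```

```text
t 2.15 p [ 0.4473 -0.1603  0.1992] q [-0.6  -0.11  1.85  0.    1.4  -2.09] w 0.0917 F [-0.1  0.9 -0.5]
[[-0.997  0.078 -0.001]
 [ 0.078  0.997  0.001]
 [ 0.001  0.001 -1.   ]]
275 269 off 175 194
```

View pics/wlc.png

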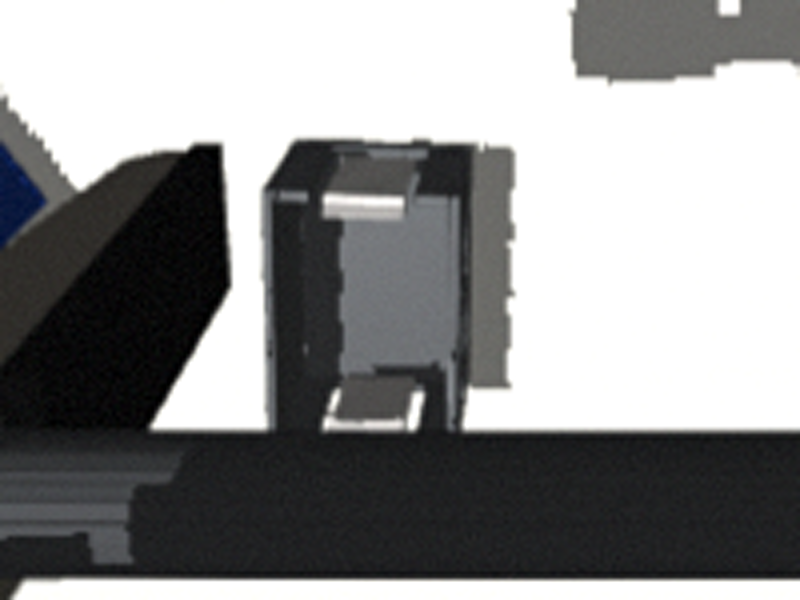

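The tub fit is consistent: the shoulder corner is predicted at (365,132) and seen at about (365,135). In the lid crop (4x, offset 175,194) image-down is forward. The near-end rim corners are at (265,188) and (465,195), and the near-end base corners at (297,143) and (470,145). The far end is hidden by the gripper.

```bash
python3 - <<'E'
from h import *
from scipy.optimize import least_squares
s=r.sense(); C=cam('wrist',s)
uv=np.array([[265,188],[465,195],[297,143],[470,145]])/4+[175,194]-.4
def pts(p): 
    a=rect(*p,.08,.054,.046);b=rect(*p,.08,.054,0); return np.array([a[2],a[3],b[2],b[3]])
q=least_squares(lambda p:(w2px(C,pts(p))-uv).ravel(),[.546,-.217,-.05]); print(q.x,np.degrees(q.x[2]),q.fun.round(1))
print('far rim',((w2px(C,rect(*q.x,.08,.054,.046))-[175,194])*4).round().tolist())
ct=cam('top'); print('topcrop rim',((w2px(ct,rect(*q.x,.08,.054,.046))-[395,168])*7).round().tolist())
E
```

```text
[ 0.54614213 -0.22482458 -0.10400643] -5.959129721349038 [-0.5  1.  -0.6  0.4 -0.1 -1.   1.2 -0.5]
far rim [[460.0, 460.0], [270.0, 455.0], [262.0, 190.0], [461.0, 195.0]]
topcrop rim [[155.0, 88.0], [289.0, 103.0], [275.0, 302.0], [140.0, 288.0]]
```

The lid fit agrees in both cameras: centre (0.546,-0.225), yaw about -6°. The plan is two 90° pitches about tool y with a regrasp in between: grasp at 45° backward tilt and release at 45° forward tilt, twice. First I'll go to the tilted pre-grasp.

carry_out --plan '[[[-3.6, -1.15, 0, 0, 0, 0.3, 0], [-3.6, -1.15, 0, 0, 0, 0.3, 0], [-3.6, -1.15, 0, 0, 0, 0.3, 0], [-3.6, -1.15, 0, 0, 0, 0.3, 0], [-3.6, -1.15, 0, 0, 0, 0.3, 0], [0, 0, 0, 0, 6.43, 0, 0], [0, 0, 0, 0, 6.43, 0, 0], [0, 0, 0, 0, 6.43, 0, 0], [0, 0, 0, 0, 6.43, 0, 0], [0, 0, 0, 0, 6.43, 0, 0], [0, 0, 0, 0, 6.43, 0, 0], [0, 0, 0, 0, 6.43, 0, 0]]]'

```text
time_s: 3.2
position: [0.618, -0.2289, 0.1991]
tcp_rot: [0.046, 0.928, 0.017, -0.37]
ft_force: [1.5, -1.7, -0.1]
gripper_width: 0.0922
```

```bash
cat >> h.py <<'E'
def go(target): # tool-axis shift in cm to a world TCP target
    s,R=st(); print('shift cm',(R.T@(np.array(target)-s['position'])*100).round(2),'tool x yaw %.1f'%np.degrees(np.arctan2(-R[0,1],R[1,1])+np.pi),'tilt %.1f'%np.degrees(np.arcsin(-R[2,0]) if 0 else np.arctan2(R[2,0],-R[2,2])),'ylevel %.2f'%np.degrees(R[2,1]))
def tcp(G,R): return np.array(G)+.011*R[:,2]
E
python3 - <<'E'
from h import *
s=r.sense();R=Ro.from_quat(s['tcp_rot']).as_matrix()
g=tcp([.546,-.225,.028],R); print(g.round(4)); go(g-.09*R[:,2])
E
```

```text
[ 0.5385 -0.2243  0.02  ]
t 3.20 p [ 0.618  -0.2289  0.1991] q [-0.42  1.23  0.19 -0.34  2.42 -2.06] w 0.0922 F [ 1.5 -1.7 -0.1]
[[-0.722  0.098 -0.685]
 [ 0.072  0.995  0.066]
 [ 0.689 -0.002 -0.725]]
shift cm [-6.56 -0.28  9.47] tool x yaw 174.4 tilt 43.5 ylevel -0.11
```

carry_out --plan '[[[-1.64, -0.07, 2.37, 0, 0, 0, 0], [-1.64, -0.07, 2.37, 0, 0, 0, 0], [-1.64, -0.07, 2.37, 0, 0, 0, 0], [-1.64, -0.07, 2.37, 0, 0, 0, 0], [0, 0, 0, 0, 0, 0, 0]]]'

```text
time_s: 3.62
position: [0.5968, -0.2292, 0.0778]
tcp_rot: [0.045, 0.926, 0.02, -0.374]
ft_force: [-0.2, 0.7, -2.0]
gripper_width: 0.0918
```

```bash
python3 - <<'E'
from h import *
s=r.sense();R=Ro.from_quat(s['tcp_rot']).as_matrix()
g=tcp([.546,-.225,.028],R); print(g.round(4)); go(g)
E
```

```text
[ 0.5384 -0.2242  0.0201]
t 3.62 p [ 0.5968 -0.2292  0.0778] q [-0.43  1.19  0.51 -0.28  2.16 -1.97] w 0.0918 F [-0.2  0.7 -2. ]
[[-0.716  0.097 -0.691]
 [ 0.068  0.995  0.07 ]
 [ 0.695  0.003 -0.719]]
shift cm [ 0.21 -0.09  8.22] tool x yaw 174.4 tilt 44.0 ylevel 0.17
```

carry_out --plan '[[[0.05, 0, 2.0, 0, 0, 0, 0], [0.05, 0, 2.0, 0, 0, 0, 0], [0.05, 0, 2.0, 0, 0, 0, 0], [0.05, -0.1, 2.2, 0, 0, 0, 0], [0, 0, 0, 0, 0, 0, 0], [0, 0, 0, 0, 0, 0, 1], [0, 0, 0, 0, 0, 0, 1], [0, 0, 0, 0, 0, 0, 1], [0, 0, 0, 0, 0, 0, 1], [0, 0, 0, 0, 0, 0, 1], [0, 0, 0, 0, 0, 0, 1], [0, 0, 0, 0, 0, 0, 1]]]'

```text
time_s: 4.62
position: [0.5427, -0.2286, 0.0268]
tcp_rot: [0.047, 0.928, 0.018, -0.368]
ft_force: [2.1, 0.7, 1.0]
gripper_width: 0.0526
```

```bash
python3 - <<'E'
from h import *
go([.538,-.224,.02])
E
```

```text
t 4.62 p [ 0.5427 -0.2286  0.0268] q [-0.46  1.05  0.85 -0.26  1.96 -1.94] w 0.0526 F [2.1 0.7 1. ]
[[-0.725  0.1   -0.682]
 [ 0.074  0.995  0.067]
 [ 0.685 -0.001 -0.728]]
shift cm [-0.09  0.41  0.85] tool x yaw 174.3 tilt 43.3 ylevel -0.08
```

Gripped at 52.6 mm. Next I'll lift, shift to the clear area near (0.56,-0.06), and begin the first -90° pitch.

carry_out --plan '[[[1.4, 0, -1.5, 0, 0, 0, 1], [2.7, 0, -2.9, 0, 0, 0, 1], [2.7, 0, -2.9, 0, 0, 0, 1], [1.4, 0, -1.5, 0, 0, 0, 1], [0.3, 4.0, 0.27, 0, 0, 0, 1], [0.3, 4.0, 0.27, 0, 0, 0, 1], [0.3, 4.0, 0.27, 0, 0, 0, 1], [0.3, 4.0, 0.27, 0, 0, 0, 1], [0, 0, 0, 0, -6, 0, 1], [0, 0, 0, 0, -6, 0, 1], [0, 0, 0, 0, -6, 0, 1], [0, 0, 0, 0, -6, 0, 1]]]'

```text
time_s: 5.62
position: [0.5434, -0.0675, 0.1471]
tcp_rot: [0.049, 0.985, 0.007, -0.165]
ft_force: [0.4, -0.8, -1.2]
gripper_width: 0.0529
```

carry_out --plan '[[[0, 0, 0, 0, -6, 0, 1], [0, 0, 0, 0, -6, 0, 1], [0, 0, 0, 0, -6, 0, 1], [0, 0, 0, 0, -6, 0, 1], [0, 0, 0, 0, -6, 0, 1], [0, 0, 0, 0, -6, 0, 1], [0, 0, 0, 0, -6, 0, 1], [0, 0, 0, 0, -6, 0, 1], [0, 0, 0, 0, -6, 0, 1], [0, 0, 0, 0, -6, 0, 1], [0, 0, 0, 0, -6, 0, 1], [0, 0, 0, 0, 0, 0, 1]]]'

```text
time_s: 6.62
position: [0.5382, -0.0641, 0.14]
tcp_rot: [0.046, 0.922, -0.016, 0.385]
ft_force: [-0.1, 0.3, -3.5]
gripper_width: 0.0526
```

```bash
python3 - <<'E'
from h import *
go([.56,-.06,.06])
cv2.imwrite('pics/s1.png',cv2.resize(r.grab_frame('scene')[100:340,200:520,::-1],(800,600),interpolation=cv2.INTER_CUBIC))
E
```

```text
t 6.62 p [ 0.5382 -0.0641  0.14  ] q [-0.56 -0.51  2.49  0.68  0.53 -2.52] w 0.0526 F [-0.1  0.3 -3.5]
[[-0.7    0.097  0.708]
 [ 0.072  0.995 -0.066]
 [-0.711  0.005 -0.703]]
shift cm [4.19 0.57 7.14] tool x yaw 174.4 tilt -45.3 ylevel 0.30
```

View pics/s1.png

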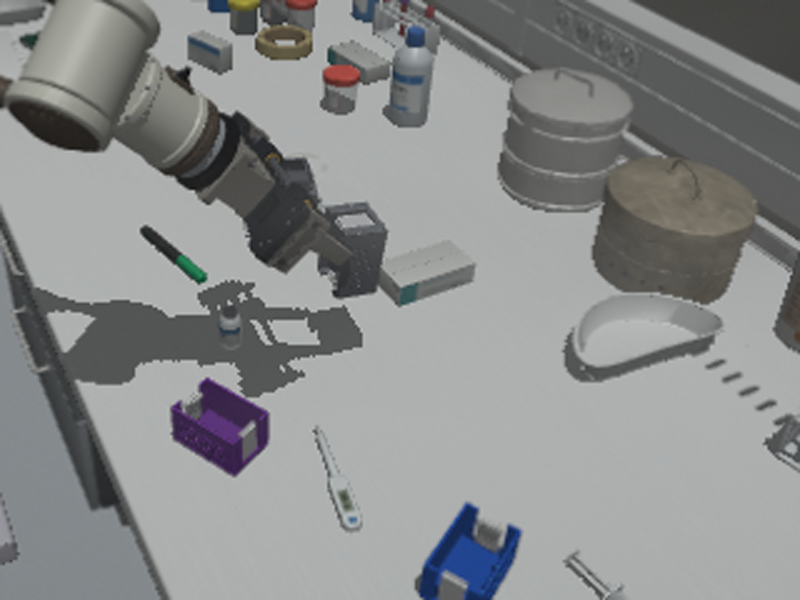

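The scene view shows the lid held on end, open side toward the base, with all bystanders clear. I'll lower it.

carry_out --plan '[[[0.7, 0, 0.7, 0, -1.4, 0, 1], [1.1, 0, 1.05, 0, 0, 0, 1], [1.1, 0, 1.05, 0, 0, 0, 1], [1.1, 0, 1.05, 0, 0, 0, 1], [1.1, 0, 1.05, 0, 0, 0, 1], [0.9, 0, 0.9, 0, 0, 0, 1], [0.7, 0, 0.7, 0, 0, 0, 1], [0, 0, 0, 0, 0, 0, 1], [0, 0, 0, 0, 0, 0, 1]]]'

```text
time_s: 7.42
position: [0.5433, -0.0618, 0.0689]
tcp_rot: [0.047, 0.919, -0.021, 0.391]
ft_force: [0.6, -0.1, -1.1]
gripper_width: 0.0529
```

```bash
python3 - <<'E'
from h import *
go([.545,-.064,.036])
E
```

```text
t 7.42 p [ 0.5433 -0.0618  0.0689] q [-0.54 -0.28  2.52  1.13  0.34 -2.99] w 0.0529 F [ 0.6 -0.1 -1.1]
[[-0.69   0.103  0.717]
 [ 0.07   0.995 -0.075]
 [-0.72  -0.002 -0.693]]
shift cm [ 2.23 -0.2   2.42] tool x yaw 174.1 tilt -46.1 ylevel -0.11
```

Joint 6 is near its limit. I'll yaw by -20° about vertical, which also suits the tub, and move outward before setting down.

carry_out --plan '[[[-1.9, -0.8, 1.0, 0, 0, 0, 1], [-1.9, -0.8, 1.0, 0, 0, 0, 1], [-1.9, -0.8, 1.0, 0, 0, 0, 1], [0, 0, 0, 3.6, 0, 3.47, 1], [0, 0, 0, 3.6, 0, 3.47, 1], [0, 0, 0, 3.6, 0, 3.47, 1], [0, 0, 0, 3.6, 0, 3.47, 1], [0, 0, 0, 0, 0, 0, 1]]]'

```text
time_s: 8.08
position: [0.5956, -0.0919, 0.0867]
tcp_rot: [0.125, 0.917, -0.052, 0.374]
ft_force: [0.7, -0.2, -0.8]
gripper_width: 0.0526
```

```bash
python3 - <<'E'
from h import *
go([.60,-.09,.036])
E
```

```text
t 8.08 p [ 0.5956 -0.0919  0.0867] q [-0.41 -0.13  2.33  0.53  0.19 -2.19] w 0.0526 F [ 0.7 -0.2 -0.8]
[[-0.688  0.268  0.674]
 [ 0.191  0.963 -0.188]
 [-0.7   -0.001 -0.714]]
shift cm [3.28 0.3  3.88] tool x yaw 164.4 tilt -44.4 ylevel -0.04
```

Joint 5 is also at its limit in the radial plane. I'll switch to a tangential tilt plane: untilt, yaw about -77°, and tilt again sideways.

carry_out --plan '[[[-2.8, 0, -2.86, 0, 0, 0, 1], [0, 0, 0, 0, 7, 0, 1], [0, 0, 0, 0, 7, 0, 1], [0, 0, 0, 0, 7, 0, 1], [0, 0, 0, 0, 7, 0, 1], [0, 0, 0, 0, 7, 0, 1], [0, 0, 0, 0, 7, 0, 1], [0, 0, 0, 0, 0, 7, 1], [0, 0, 0, 0, 0, 7, 1], [0, 0, 0, 0, 0, 7, 1], [0, 0, 0, 0, 0, 7, 1], [0, 0, 0, 0, 0, 7, 1]]]'

```text
time_s: 9.08
position: [0.5959, -0.0913, 0.1227]
tcp_rot: [0.428, 0.903, 0.006, 0.02]
ft_force: [-0.1, 0.6, -0.9]
gripper_width: 0.053
```

carry_out --plan '[[[0, 0, 0, 0, 0, 7, 1], [0, 0, 0, 0, 0, 7, 1], [0, 0, 0, 0, 0, 7, 1], [0, 0, 0, 0, 0, 7, 1], [0, 0, 0, 0, 0, 7, 1], [0, 0, 0, 0, 0, 7, 1], [0, 0, 0, 0, -7, 0, 1], [0, 0, 0, 0, -7, 0, 1], [0, 0, 0, 0, -7, 0, 1], [0, 0, 0, 0, -7, 0, 1], [0, 0, 0, 0, -7, 0, 1], [0, 0, 0, 0, -7, 0, 1]]]'

```text
time_s: 10.08
position: [0.5963, -0.0906, 0.1237]
tcp_rot: [0.678, 0.639, -0.248, 0.265]
ft_force: [-0.2, 0.5, -1.9]
gripper_width: 0.053
```

```bash
python3 - <<'E'
from h import *
go([.55,-.09,.037])
E
```

```text
t 10.08 p [ 0.5963 -0.0906  0.1237] q [ 0.04  0.42  1.61 -0.79  1.27  0.41] w 0.0530 F [-0.2  0.5 -1.9]
[[ 0.06   0.998  0.002]
 [ 0.735 -0.042 -0.677]
 [-0.676  0.042 -0.736]]
shift cm [ 5.62 -4.98  6.33] tool x yaw 87.6 tilt -42.6 ylevel 2.41
```

```bash
cat >> h.py <<'E'
def Rd(yaw,tilt):
    a=np.radians(yaw); R0=np.array([[np.cos(a),np.sin(a),0],[np.sin(a),-np.cos(a),0],[0,0,-1.]])
    return R0@Ro.from_euler('y',tilt,degrees=True).as_matrix()
def turn(yaw,tilt):
    R=Ro.from_quat(r.sense()['tcp_rot']).as_matrix()
    print('turn deg',np.degrees(Ro.from_matrix(R.T@Rd(yaw,tilt)).as_rotvec()).round(2))
E
python3 - <<'E'
from h import *
go([.55,-.09,.037]); turn(87.6,-46.7)
R=Rd(87.6,-46.7); s=r.sense(); print('shift after turn',(R.T@(np.array([.55,-.09,.06])-s['position'])*100).round(2),'down',(R.T@[0,0,-1]).round(3))
E
```

```text
t 10.08 p [ 0.5963 -0.0906  0.1237] q [ 0.04  0.42  1.61 -0.79  1.27  0.41] w 0.0530 F [-0.2  0.5 -1.9]
[[ 0.06   0.998  0.002]
 [ 0.735 -0.042 -0.677]
 [-0.676  0.042 -0.736]]
shift cm [ 5.62 -4.98  6.33] tool x yaw 87.6 tilt -42.6 ylevel 2.41
turn deg [ 1.69 -4.14 -1.71]
shift after turn [ 4.54 -4.62  4.46] down [0.728 0.    0.686]
```

carry_out --plan '[[[0, 0, 0, 1.7, -4.1, -1.7, 1], [1.5, -1.55, 1.5, 0, 0, 0, 1], [1.5, -1.55, 1.5, 0, 0, 0, 1], [1.5, -1.55, 1.5, 0, 0, 0, 1], [0, 0, 0, 0, 0, 0, 1], [0, 0, 0, 0, 0, 0, 1]]]'

```text
time_s: 10.58
position: [0.5476, -0.0913, 0.0578]
tcp_rot: [0.663, 0.636, -0.287, 0.271]
ft_force: [0.6, 0.1, -0.1]
gripper_width: 0.0525
```

```bash
python3 - <<'E'
from h import *
go([.55,-.09,.037]); turn(87.6,-46.7)
E
```

```text
t 10.58 p [ 0.5476 -0.0913  0.0578] q [ 0.07  0.48  1.72 -0.87  1.23  0.54] w 0.0525 F [ 0.6  0.1 -0.1]
[[ 0.026  0.999 -0.036]
 [ 0.688 -0.044 -0.724]
 [-0.725 -0.006 -0.689]]
shift cm [1.61 0.25 1.33] tool x yaw 87.5 tilt -46.5 ylevel -0.34
turn deg [-0.31 -0.24  0.16]
```

carry_out --plan '[[[0.5, 0, 0.5, 0, 0, 0, 1], [0.5, 0, 0.5, 0, 0, 0, 1], [0.3, 0, 0.3, 0, 0, 0, 1], [0.1, 0, 0.1, 0, 0, 0, 1], [0.1, 0, 0.05, 0, 0, 0, 1], [0, 0, 0, 0, 0, 0, 1]]]'

```text
time_s: 11.08
position: [0.5489, -0.0918, 0.0382]
tcp_rot: [0.664, 0.635, -0.286, 0.273]
ft_force: [-0.6, 1.0, 2.1]
gripper_width: 0.0524
```

```bash
python3 - <<'E'
from h import *
go([.55,-.09,.036]); turn(87.6,-46.7)
cv2.imwrite('pics/s2.png',cv2.resize(r.grab_frame('scene')[150:330,260:500,::-1],(800,600),interpolation=cv2.INTER_CUBIC))
E
```

```text
t 11.08 p [ 0.5489 -0.0918  0.0382] q [ 0.07  0.52  1.72 -0.88  1.21  0.57] w 0.0524 F [-0.6  1.   2.1]
[[ 0.03   0.999 -0.033]
 [ 0.687 -0.045 -0.726]
 [-0.726 -0.001 -0.687]]
shift cm [0.28 0.1  0.02] tool x yaw 87.4 tilt -46.6 ylevel -0.06
turn deg [-0.15 -0.11 -0.06]
```

View pics/s2.png

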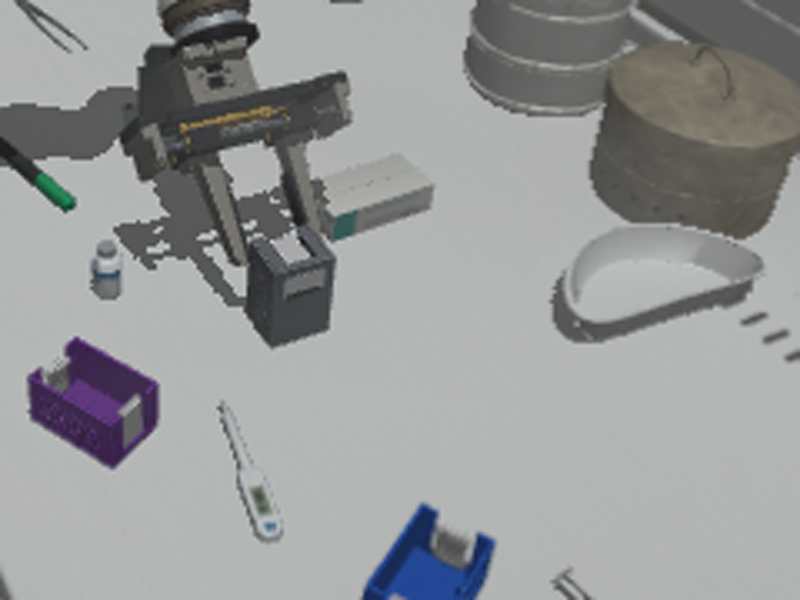

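The scene view shows the lid standing on end at (0.55,-0.09), with the closed top facing right (-y). The force reading suggests it is touching down. I'll release and retreat along the tool.

carry_out --plan '[[[0.08, 0, 0.07, 0, 0, 0, 1], [0, 0, 0, 0, 0, 0, 0], [0, 0, 0, 0, 0, 0, 0], [0, 0, 0, 0, 0, 0, 0], [0, 0, 0, 0, 0, 0, 0], [0, 0, -2, 0, 0, 0, 0], [0, 0, -4, 0, 0, 0, 0], [0, 0, -4, 0, 0, 0, 0], [-2.0, 0, -3.5, 0, 0, 0, 0], [-2.9, 0, -2.7, 0, 0, 0, 0], [0, 0, 0, 0, 7, 0, 0], [0, 0, 0, 0, 7, 0, 0]]]'

```text
time_s: 12.13
position: [0.5539, -0.0056, 0.1854]
tcp_rot: [0.693, 0.665, -0.2, 0.193]
ft_force: [1.3, -0.8, -0.0]
gripper_width: 0.0918
```

carry_out --plan '[[[0, 0, 0, 0, 7, 0, 0], [0, 0, 0, 0, 7, 0, 0], [0, 0, 0, 0, 7, 0, 0], [0, 0, 0, 0, 7, 0, 0], [0, 0, 0, 0, 7, 0, 0], [-3.5, 0, 0, 0, 6, 0, 0], [-3.5, 0, 0, 0, 6, 0, 0], [-3.5, 0, 0, 0, 6, 0, 0], [-3.0, 0, 0.5, 0, 6, 0, 0], [0, 0, 0, 0, 7, 0, 0], [0, 0, 0, 0, 7, 0, 0], [0, 0, 0, 0, 0, 0, 0]]]'

```text
time_s: 13.13
position: [0.5441, -0.1405, 0.1482]
tcp_rot: [0.68, 0.644, 0.25, -0.244]
ft_force: [-0.7, -0.2, -0.6]
gripper_width: 0.0915
```

```bash
python3 - <<'E'
from h import *
G=[.549,-.093,.048]; R=Rd(87.4,43.3); g=tcp(G,R); go(g-.09*R[:,2]); turn(87.4,43.3)
E
```

```text
t 13.13 p [ 0.5441 -0.1405  0.1482] q [-0.79  0.46  1.48  0.51  1.71 -0.79] w 0.0915 F [-0.7 -0.2 -0.6]
[[ 0.045  0.999  0.027]
 [ 0.755 -0.051  0.654]
 [ 0.655 -0.009 -0.756]]
shift cm [-3.29  0.32  2.8 ] tool x yaw 87.1 tilt 40.9 ylevel -0.53
turn deg [-0.17  2.39 -0.6 ]
```

```bash
python3 - <<'E'
from h import *
G=[.549,-.100,.045]; R=Rd(87.1,43); g=tcp(G,R); print(g); go(g-.08*R[:,2]); turn(87.1,43)
s=r.sense(); print((R.T@(g-.08*R[:,2]-s['position'])*100).round(2))
E
```

```text
[ 0.54937955 -0.09250763  0.03695511]
t 13.13 p [ 0.5441 -0.1405  0.1482] q [-0.79  0.46  1.48  0.51  1.71 -0.79] w 0.0915 F [-0.7 -0.2 -0.6]
[[ 0.045  0.999  0.027]
 [ 0.755 -0.051  0.654]
 [ 0.655 -0.009 -0.756]]
shift cm [-3.94  0.34  3.57] tool x yaw 87.1 tilt 40.9 ylevel -0.53
turn deg [-0.37  2.09 -0.38]
[-4.07  0.29  3.42]
```

carry_out --plan '[[[0, 0, 0, -0.4, 2.1, -0.4, 0], [-2.0, 0.15, 1.7, 0, 0, 0, 0], [-2.1, 0.15, 1.7, 0, 0, 0, 0], [0, 0, 2.0, 0, 0, 0, 0], [0, 0, 2.5, 0, 0, 0, 0], [0, 0, 2.5, 0, 0, 0, 0], [0, 0, 0.8, 0, 0, 0, 0], [0, 0, 0, 0, 0, 0, 0]]]'

```text
time_s: 13.8
position: [0.5515, -0.0895, 0.0424]
tcp_rot: [0.671, 0.646, 0.264, -0.249]
ft_force: [-0.2, -0.6, -0.1]
gripper_width: 0.0919
```

```bash
python3 - <<'E'
from h import *
go([.5494,-.0925,.037]); turn(87.1,43)
E
```

```text
t 13.80 p [ 0.5515 -0.0895  0.0424] q [-0.73  0.58  1.57  0.55  1.53 -0.87] w 0.0919 F [-0.2 -0.6 -0.1]
[[ 0.025  0.999  0.032]
 [ 0.736 -0.04   0.676]
 [ 0.677  0.006 -0.736]]
shift cm [-0.6  -0.2   0.19] tool x yaw 87.7 tilt 42.6 ylevel 0.37
turn deg [-0.13  0.42  0.68]
```

carry_out --plan '[[[-0.6, -0.2, 0.2, 0, 0, 0.3, 0], [0, 0, 0, 0, 0, 0, 0], [0, 0, 0, 0, 0, 0, 1], [0, 0, 0, 0, 0, 0, 1], [0, 0, 0, 0, 0, 0, 1], [0, 0, 0, 0, 0, 0, 1], [0, 0, 0, 0, 0, 0, 1], [0, 0, 0, 0, 0, 0, 1], [0, 0, 0, 0, 0, 0, 1]]]'

```text
time_s: 14.55
position: [0.5503, -0.0955, 0.0373]
tcp_rot: [0.674, 0.644, 0.264, -0.249]
ft_force: [-0.5, -0.1, 0.6]
gripper_width: 0.0533
```

```bash
python3 - <<'E'
from h import *
go([.5494,-.0925,.037]); turn(87.4,43)
s=r.sense();R=Ro.from_quat(s['tcp_rot']).as_matrix(); print('lid centre in tool',R.T@(np.array([.549,-.0952,.040])-s['position']))
print('up',R.T@[0,0,1])
E
```

```text
t 14.55 p [ 0.5503 -0.0955  0.0373] q [-0.74  0.58  1.57  0.55  1.52 -0.88] w 0.0533 F [-0.5 -0.1  0.6]
[[ 0.032  0.999  0.036]
 [ 0.736 -0.048  0.675]
 [ 0.676  0.005 -0.737]]
shift cm [ 0.2  -0.1   0.22] tool x yaw 87.3 tilt 42.5 ylevel 0.26
turn deg [0.29 0.47 0.07]
lid centre in tool [ 0.00199988 -0.00129362 -0.00189685]
up [ 0.67594383  0.00455818 -0.73693905]
```

carry_out --plan '[[[1.2, 0, -1.3, 0, 0, 0, 1], [2.3, 0, -2.5, 0, 0, 0, 1], [2.3, 0, -2.5, 0, 0, 0, 1], [0, 0, 0, 0, -6, 0, 1], [0, 0, 0, 0, -6.5, 0, 1], [0, 0, 0, 0, -6.5, 0, 1], [0, 0, 0, 0, -6.5, 0, 1], [0, 0, 0, 0, -6.5, 0, 1], [0, 0, 0, 0, -6.5, 0, 1], [0, 0, 0, 0, -6.5, 0, 1], [0, 0, 0, 0, -6.5, 0, 1], [0, 0, 0, 0, -6.5, 0, 1]]]'

```text
time_s: 15.55
position: [0.5504, -0.095, 0.1241]
tcp_rot: [0.717, 0.683, -0.097, 0.097]
ft_force: [-1.2, -1.0, -1.8]
gripper_width: 0.0533
```

carry_out --plan '[[[0, 0, 0, 0, -6.5, 0, 1], [0, 0, 0, 0, -6.5, 0, 1], [0, 0, 0, 0, -6.5, 0, 1], [0, 0, 0, 0, -6.5, 0, 1], [0, 0, 0, 0, -6, 0, 1], [0, 0, 0, 0, 0, 0, 1], [0, 0, 0, 0, 0, 0, 1]]]'

```text
time_s: 16.13
position: [0.5489, -0.094, 0.1207]
tcp_rot: [0.662, 0.633, -0.29, 0.277]
ft_force: [0.5, -0.1, -1.0]
gripper_width: 0.0535
```

```bash
python3 - <<'E'
from h import *
go([.555,-.09,.023]); turn(87.3,-47.5)
R=Rd(87.3,-47.5); s=r.sense(); print((R.T@(np.array([.555,-.09,.04])-s['position'])*100).round(2),R.T@[0,0,-1])
E
```

```text
t 16.13 p [ 0.5489 -0.094   0.1207] q [ 0.07  0.38  1.71 -0.86  1.31  0.47] w 0.0535 F [ 0.5 -0.1 -1. ]
[[ 0.031  0.999 -0.034]
 [ 0.677 -0.046 -0.735]
 [-0.735  0.    -0.678]]
shift cm [7.48 0.59 6.31] tool x yaw 87.4 tilt -47.3 ylevel 0.00
turn deg [ 0.05 -0.16  0.04]
[6.24 0.59 5.14] [0.73727734 0.         0.67559021]
```

carry_out --plan '[[[1.25, 0.12, 1.03, 0, 0, 0, 1], [1.25, 0.12, 1.03, 0, 0, 0, 1], [1.25, 0.12, 1.03, 0, 0, 0, 1], [1.25, 0.12, 1.03, 0, 0, 0, 1], [1.25, 0.12, 1.03, 0, 0, 0, 1], [0.4, 0, 0.35, 0, 0, 0, 1], [0.3, 0, 0.3, 0, 0, 0, 1], [0.2, 0, 0.2, 0, 0, 0, 1], [0, 0, 0, 0, 0, 0, 1], [0, 0, 0, 0, 0, 0, 1]]]'

```text
time_s: 16.97
position: [0.5571, -0.0916, 0.0306]
tcp_rot: [0.664, 0.631, -0.289, 0.28]
ft_force: [0.1, -1.2, -1.4]
gripper_width: 0.0538
```

```bash
python3 - <<'E'
from h import *
go([.555,-.09,.023]); turn(87.3,-47.5)
E
```

```text
t 16.97 p [ 0.5571 -0.0916  0.0306] q [ 0.08  0.55  1.69 -0.9   1.21  0.6 ] w 0.0538 F [ 0.1 -1.2 -1.4]
[[ 0.037  0.999 -0.031]
 [ 0.675 -0.048 -0.736]
 [-0.737  0.006 -0.676]]
shift cm [ 0.66 -0.22  0.41] tool x yaw 87.2 tilt -47.4 ylevel 0.35
turn deg [ 0.18 -0.06 -0.3 ]
```

carry_out --plan '[[[0.22, 0, 0.2, 0, 0, 0, 1], [0.15, 0, 0.15, 0, 0, 0, 1], [0.11, 0, 0.1, 0, 0, 0, 1], [0, 0, 0, 0, 0, 0, 1]]]'

```text
time_s: 17.3
position: [0.5567, -0.0914, 0.0233]
tcp_rot: [0.663, 0.631, -0.29, 0.279]
ft_force: [-0.7, 1.5, 0.6]
gripper_width: 0.0535
```

carry_out --plan '[[[0.1, 0, 0.1, 0, 0, 0, 1], [0, 0, 0, 0, 0, 0, 1]]]'

```text
time_s: 17.47
position: [0.5568, -0.0916, 0.0233]
tcp_rot: [0.663, 0.63, -0.291, 0.28]
ft_force: [-2.3, 3.5, 7.3]
gripper_width: 0.0538
```

Contact confirmed at 7 N. I'll release, retreat and go upright above the lid.

carry_out --plan '[[[0, 0, 0, 0, 0, 0, 0], [0, 0, 0, 0, 0, 0, 0], [0, 0, 0, 0, 0, 0, 0], [0, 0, 0, 0, 0, 0, 0], [0, 0, -2, 0, 0, 0, 0], [0, 0, -4, 0, 0, 0, 0], [-1, 0, -4, 0, 0, 0, 0], [-3, 0, -2.5, 0, 0, 0, 0], [-2, 0, -2, 0, 7, 0, 0], [0, 0, 0, 0, 7, 0, 0], [0, 0, 0, 0, 7, 0, 0], [0, 0, 0, 0, 7, 0, 0]]]'

```text
time_s: 18.47
position: [0.5604, -0.0244, 0.166]
tcp_rot: [0.714, 0.68, -0.117, 0.118]
ft_force: [0.6, 0.3, -1.2]
gripper_width: 0.0916
```

carry_out --plan '[[[-2.0, 0, 0, 0, 6.5, 0, 0], [-2.0, 0, 0, 0, 6.5, 0, 0], [-2.0, 0, 0, 0, 6.5, 0, 0], [0, 0, 0, 0, 0, 0, 0], [0, 0, 0, 0, 0, 0, 0]]]'

```text
time_s: 18.88
position: [0.5558, -0.0872, 0.1775]
tcp_rot: [0.726, 0.687, 0.002, 0.002]
ft_force: [-0.8, 0.0, 0.3]
gripper_width: 0.092
```

```bash
python3 - <<'E'
from h import *
go([.557,-.0925,.1]); turn(87.2,0)
s=r.sense(); C=cam('wrist',s)
im=r.grab_frame('wrist')[:,:,::-1]; cv2.imwrite('pics/wl2.png',im)
print('pred top',w2px(C,rect(.557,-.0925,np.radians(87),.08,.054,.046)).round(1).tolist())
u,v=w2px(C,[.557,-.0925,.046])[0].astype(int); u0=min(max(u-100,0),440);v0=min(max(v-75,0),250); print('off',u0,v0)
cv2.imwrite('pics/wl2c.png',cv2.resize(np.clip(im[v0:v0+150,u0:u0+200]*1.5,0,255).astype(np.uint8),(800,600),interpolation=cv2.INTER_CUBIC))
E
```

```text
t 18.88 p [ 0.5558 -0.0872  0.1775] q [-0.37  0.13  1.65  0.    1.36 -0.32] w 0.0920 F [-0.8  0.   0.3]
[[ 0.055  0.998  0.005]
 [ 0.999 -0.055 -0.   ]
 [-0.     0.005 -1.   ]]
shift cm [-0.53  0.11  7.75] tool x yaw 86.9 tilt -0.0 ylevel 0.27
turn deg [ 0.27  0.01 -0.34]
pred top [[291.2, 153.1], [347.9, 152.8], [346.6, 232.6], [293.0, 232.8]]
off 219 118
```

View pics/wl2c.png

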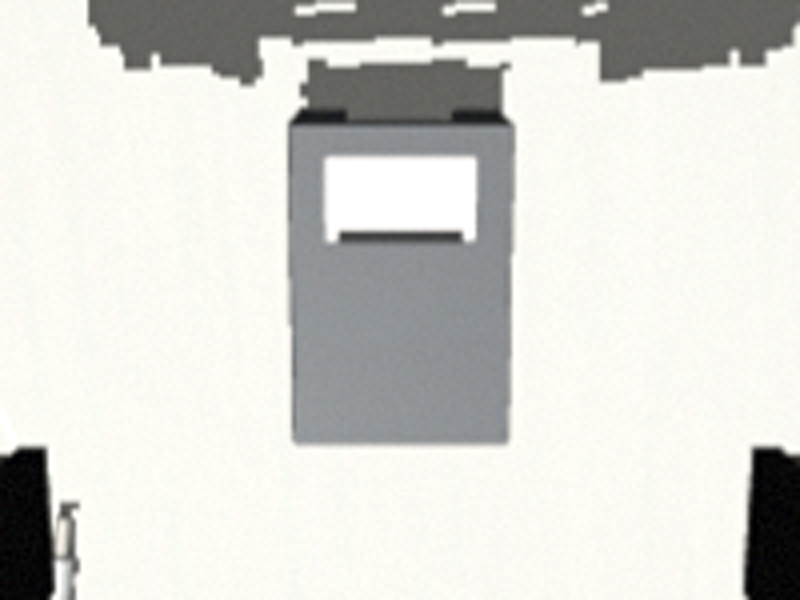

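The crop (4x, offset 219,118) shows the lid upright, with its top corners at (290,123), (513,123), (509,443) and (293,443).

```bash
python3 - <<'E'
from h import *
s=r.sense(); C=cam('wrist',s)
uv=np.array([[290,123],[513,123],[509,443],[293,443]])/4+[219,118]-.4
p=fit(C,uv,.08,.054,.046,[.557,-.0925,np.radians(87)])
go([p[0],p[1],.030]); turn(np.degrees(p[2]),0)
E
```

```text
fit [ 0.5563 -0.0854  1.5173] deg 86.9 res [-0.6 -0.2  0.6 -0.2 -0.1  0.2  0.1  0.2]
t 18.93 p [ 0.5557 -0.0847  0.177 ] q [-0.37  0.13  1.65  0.    1.36 -0.32] w 0.0920 F [-1.1  0.4 -0.4]
[[ 0.051  0.999  0.004]
 [ 0.999 -0.051  0.   ]
 [ 0.     0.004 -1.   ]]
shift cm [-0.07  0.   14.7 ] tool x yaw 87.1 tilt 0.0 ylevel 0.21
turn deg [ 0.21 -0.01  0.14]
```

carry_out --plan '[[[0, 0, 3.5, 0, 0, 0, 0], [0, 0, 3.5, 0, 0, 0, 0], [0, 0, 3.5, 0, 0, 0, 0], [0, 0, 3.0, 0, 0, 0, 0], [0, 0, 1.6, 0, 0, 0, 0], [0, 0, 0, 0, 0, 0, 0], [0, 0, 0, 0, 0, 0, 1], [0, 0, 0, 0, 0, 0, 1], [0, 0, 0, 0, 0, 0, 1], [0, 0, 0, 0, 0, 0, 1], [0, 0, 0, 0, 0, 0, 1], [0, 0, 0, 0, 0, 0, 1]]]'

```text
time_s: 19.93
position: [0.5575, -0.0836, 0.0271]
tcp_rot: [0.724, 0.69, 0.002, 0.002]
ft_force: [-0.6, 0.3, -0.1]
gripper_width: 0.054
```

```bash
python3 - <<'E'
from h import *
go([.5563,-.087,.022]); turn(87,0)
E
```

```text
t 19.93 p [ 0.5575 -0.0836  0.0271] q [-0.36  0.31  1.77  0.    1.07 -0.32] w 0.0540 F [-0.6  0.3 -0.1]
[[ 0.048  0.999  0.006]
 [ 0.999 -0.048 -0.   ]
 [ 0.     0.006 -1.   ]]
shift cm [-0.35 -0.1   0.51] tool x yaw 87.3 tilt 0.0 ylevel 0.33
turn deg [ 0.33 -0.01  0.25]
```

Gripped upright at 54.0 mm. I'll lift, yaw toward the tub's axis, and refit the tub from the top picture meanwhile.

carry_out --plan '[[[0, 0, -2, 0, 0, 0, 1], [0, 0, -4, 0, 0, 0, 1], [0, 0, -4, 0, 0, 0, 1], [0, 0, -4, 0, 0, 0, 1], [0, 0, -3, 0, 0, 0, 1], [0, 0, 0, 0, 0, -7, 1], [0, 0, 0, 0, 0, -7, 1], [0, 0, 0, 0, 0, -7, 1], [0, 0, 0, 0, 0, -7, 1], [0, 0, 0, 0, 0, -7, 1], [0, 0, 0, 0, 0, -7, 1], [0, 0, 0, 0, 0, -7, 1]]]'

```text
time_s: 20.93
position: [0.5561, -0.0836, 0.1965]
tcp_rot: [0.37, 0.929, 0.001, 0.002]
ft_force: [-0.9, -0.5, -0.1]
gripper_width: 0.0001
```

carry_out --plan '[[[0, 0, 0, 0, 0, -7, 1], [0, 0, 0, 0, 0, -7, 1], [0, 0, 0, 0, 0, -7, 1], [0, 0, 0, 0, 0, -3.5, 1], [0, 0, 0, 0, 0, 0, 1]]]'

```text
time_s: 21.35
position: [0.5561, -0.0836, 0.1965]
tcp_rot: [0.167, 0.986, 0.0, 0.002]
ft_force: [0.2, -0.5, -1.0]
gripper_width: 0.0005
```

```bash
python3 - <<'E'
from h import *
go([.69,.17,.19]); turn(160.5,0)
uv=np.array([[163,60],[323,115],[240,360],[73,300]])/7+[245,150]-.43
fit(cam('top'),uv[[0,1,2,3]],.112,.076,.004,[.593,.208,-.34])
E
```

```text
t 21.35 p [ 0.5561 -0.0836  0.1965] q [-0.37  0.12  1.63  0.    1.39 -1.6 ] w 0.0005 F [ 0.2 -0.5 -1. ]
[[-0.944  0.328  0.005]
 [ 0.328  0.945  0.   ]
 [-0.004  0.002 -1.   ]]
shift cm [-4.31 28.35  0.72] tool x yaw 160.8 tilt -0.3 ylevel 0.10
turn deg [0.1  0.25 0.32]
fit [ 0.5972  0.205  -0.3254] deg -18.6 res [-0.5 -1.   1.2 -0.6  0.1  0.8 -0.8  0.8]
```

The opening reads 0, so the lid slipped out during the lift. I'll look at where it is.

```bash
python3 - <<'E'
from h import *
t=r.grab_frame('top')[150:270,230:470,::-1]; s=r.grab_frame('scene')[150:330,260:500,::-1]
cv2.imwrite('pics/both.png',np.hstack([cv2.resize(s,(400,300),interpolation=cv2.INTER_CUBIC),cv2.resize(t,(400,200),interpolation=cv2.INTER_CUBIC)[:200].copy() if 0 else cv2.copyMakeBorder(cv2.resize(t,(400,200),interpolation=cv2.INTER_CUBIC),0,100,0,0,cv2.BORDER_CONSTANT)]))
E
```

```text
(no output)
```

View pics/both.png

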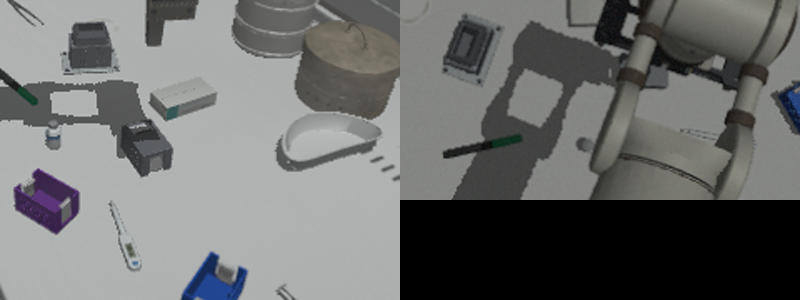

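The lid is still upright where it was, at scene crop (147,145), so the grip simply had not built up. I'll go back over it and measure it automatically this time.

carry_out --plan '[[[0, 0, 0, 0, 0, 6.7, 0], [0, 0, 0, 0, 0, 6.7, 0], [0, 0, 0, 0, 0, 6.7, 0], [0, 0, 0, 0, 0, 6.7, 0], [0, 0, 0, 0, 0, 6.7, 0], [0, 0, 0, 0, 0, 6.7, 0], [0, 0, 0, 0, 0, 6.7, 0], [0, 0, 0, 0, 0, 6.7, 0], [0, 0, 0, 0, 0, 6.7, 0], [0, 0, 0, 0, 0, 6.7, 0], [0, 0, 0, 0, 0, 6.7, 0], [0, 0, 0, 0, 0, 0, 0]]]'

```text
time_s: 22.45
position: [0.5561, -0.0835, 0.1963]
tcp_rot: [0.727, 0.687, 0.002, 0.001]
ft_force: [0.2, 0.5, -0.1]
gripper_width: 0.0784
```

carry_out --plan '[[[0, 0, 0, 0, 0, 0, 0], [0, 0, 0, 0, 0, 0, 0], [0, 0, 0, 0, 0, 0, 0]]]'

```text
time_s: 22.7
position: [0.5561, -0.0834, 0.1963]
tcp_rot: [0.725, 0.689, 0.002, 0.001]
ft_force: [0.6, -0.0, 0.2]
gripper_width: 0.0918
```

```bash
cat >> h.py <<'E'
def lidtop(im,C,z=.046):
    g=cv2.cvtColor(im,cv2.COLOR_BGR2GRAY).astype(int); m=((g>80)&(g<118)).astype(np.uint8)
    m=cv2.morphologyEx(m,cv2.MORPH_OPEN,np.ones((3,3)))
    n,l,stt,_=cv2.connectedComponentsWithStats(m); best=None
    for i in range(1,n):
        if stt[i,4]<800: continue
        y,x=np.where(l==i); rr=cv2.minAreaRect(np.c_[x,y].astype(np.float32)); w=px2w(C,cv2.boxPoints(rr),z)
        a,b=w[1]-w[0],w[2]-w[1]; L=sorted([np.linalg.norm(a),np.linalg.norm(b)]); lng=a if np.linalg.norm(a)>np.linalg.norm(b) else b
        print(stt[i],'size',np.round(L,4),'ctr',w.mean(0).round(4),'yaw %.1f'%(np.degrees(np.arctan2(lng[1],lng[0]))%180))
E
python3 - <<'E'
from h import *
go([.556,-.085,.018]); s=r.sense(); im=np.ascontiguousarray(r.grab_frame('wrist')[:,:,::-1]); cv2.imwrite('pics/wl3.png',im)
lidtop(im,cam('wrist',s)); print('--ref'); 
s=r.sense();print(s['position']); lidtop(cv2.imread('pics/wl2.png'),cam('wrist',s))
E
```

```text
t 22.70 p [ 0.5561 -0.0834  0.1963] q [-0.36  0.12  1.63  0.    1.39 -0.32] w 0.0918 F [ 0.6 -0.   0.2]
[[ 0.05   0.999  0.004]
 [ 0.999 -0.05   0.   ]
 [ 0.001  0.004 -1.   ]]
shift cm [-0.17 -0.08 17.83] tool x yaw 87.1 tilt 0.0 ylevel 0.25
[ 292  152   54   75 3168] size [0.0533 0.078 ] ctr [ 0.5562 -0.0885  0.046 ] yaw 86.0
--ref
[ 0.5561087  -0.0834092   0.19624368]
[ 291  150   57   79 3534] size [0.0563 0.0823] ctr [ 0.5567 -0.0887  0.046 ] yaw 88.2
```

carry_out --plan '[[[-0.5, 0, 3.4, 0, 0, 0, 0], [0, 0, 3.4, 0, 0, 0, 0], [0, 0, 3.4, 0, 0, 0, 0], [0, 0, 3.4, 0, 0, 0, 0], [0, 0, 2.5, 0, 0, 0, 0], [0, 0, 1.5, 0, 0, 0, 0], [0, 0, 0, 0, 0, 0, 0], [0, 0, 0, 0, 0, 0, 0]]]'

```text
time_s: 23.42
position: [0.5562, -0.0881, 0.0198]
tcp_rot: [0.725, 0.689, 0.001, 0.001]
ft_force: [-0.4, -1.0, 0.4]
gripper_width: 0.092
```

```bash
python3 - <<'E'
from h import *
go([.556,-.0885,.018]); turn(87,0)
E
```

```text
t 23.42 p [ 0.5562 -0.0881  0.0198] q [-0.37  0.32  1.77  0.    1.06 -0.32] w 0.0920 F [-0.4 -1.   0.4]
[[ 0.051  0.999  0.003]
 [ 0.999 -0.051  0.001]
 [ 0.001  0.003 -1.   ]]
shift cm [-0.04 -0.01  0.18] tool x yaw 87.1 tilt 0.1 ylevel 0.17
turn deg [ 0.17 -0.06  0.09]
```

carry_out --plan '[[[0, 0, 0.2, 0, 0, 0, 1], [0, 0, 0, 0, 0, 0, 1], [0, 0, 0, 0, 0, 0, 1], [0, 0, 0, 0, 0, 0, 1], [0, 0, 0, 0, 0, 0, 1], [0, 0, 0, 0, 0, 0, 1], [0, 0, 0, 0, 0, 0, 1], [0, 0, 0, 0, 0, 0, 1], [0, 0, 0, 0, 0, 0, 1], [0, 0, 0, 0, 0, 0, 1]]]'

```text
time_s: 24.25
position: [0.5569, -0.0884, 0.0186]
tcp_rot: [0.725, 0.689, 0.002, 0.002]
ft_force: [-0.9, 0.1, 4.2]
gripper_width: 0.052
```

carry_out --plan '[[[0, 0, -1, 0, 0, 0, 1], [0, 0, -1.5, 0, 0, 0, 1], [0, 0, -1.5, 0, 0, 0, 1], [0, 0, 0, 0, 0, 0, 1]]]'

```text
time_s: 24.58
position: [0.5586, -0.0891, 0.0614]
tcp_rot: [0.725, 0.689, 0.003, 0.004]
ft_force: [0.2, -0.2, 0.2]
gripper_width: 0.052
```

Held firmly this time, at 52.0 mm. I'll lift and yaw.

carry_out --plan '[[[0, 0, -3.5, 0, 0, 0, 1], [0, 0, -3.5, 0, 0, 0, 1], [0, 0, -3.5, 0, 0, 0, 1], [0, 0, -3.0, 0, 0, 0, 1], [0, 0, 0, 0, 0, -6.7, 1], [0, 0, 0, 0, 0, -6.7, 1], [0, 0, 0, 0, 0, -6.7, 1], [0, 0, 0, 0, 0, -6.7, 1], [0, 0, 0, 0, 0, -6.7, 1], [0, 0, 0, 0, 0, -6.7, 1], [0, 0, 0, 0, 0, -6.7, 1], [0, 0, 0, 0, 0, -6.7, 1]]]'

```text
time_s: 25.58
position: [0.5554, -0.0882, 0.1922]
tcp_rot: [0.334, 0.943, 0.001, 0.001]
ft_force: [0.9, 0.1, -1.6]
gripper_width: 0.0524
```

carry_out --plan '[[[-0.5, 3.8, 0, 0, 0, -6.7, 1], [-0.5, 3.8, 0, 0, 0, -6.7, 1], [-0.5, 3.8, 0, 0, 0, -6.5, 1], [-0.5, 3.8, 0, 0, 0, 0, 1], [-0.5, 3.8, 0, 0, 0, 0, 1], [-0.5, 3.8, 0, 0, 0, 0, 1], [-0.5, 3.8, 0, 0, 0, 0, 1], [0, 0, 0, 0, 0, 0, 1], [0, 0, 0, 0, 0, 0, 1], [0, 0, 0, 0, 0, 0, 1]]]'

```text
time_s: 26.42
position: [0.6986, 0.1354, 0.1928]
tcp_rot: [0.169, 0.986, 0.0, 0.001]
ft_force: [-0.2, -1.1, -0.6]
gripper_width: 0.0524
```

```bash
python3 - <<'E'
from h import *
go([.595,.206,.19]); turn(160.9,0)
s=r.sense(); C=cam('wrist',s); im=np.ascontiguousarray(r.grab_frame('wrist')[:,:,::-1]); cv2.imwrite('pics/wt2.png',im)
print(w2px(C,rect(.595,.206,np.radians(160.5),.112,.076,.004)).round().tolist())
E
```

```text
t 26.42 p [0.6986 0.1354 0.1928] q [ 0.02  0.51  1.15 -0.    1.48 -1.21] w 0.0524 F [-0.2 -1.1 -0.6]
[[-0.943  0.333  0.003]
 [ 0.333  0.943 -0.   ]
 [-0.003  0.001 -1.   ]]
shift cm [12.12  3.21  0.25] tool x yaw 160.6 tilt -0.1 ylevel 0.03
turn deg [ 0.03  0.14 -0.33]
[[312.0, 7.0], [386.0, 7.0], [382.0, 119.0], [312.0, 119.0]]
```

```bash
python3 - <<'E'
from h import *
im=cv2.imread('pics/wt2.png')[0:150,250:450]
cv2.imwrite('pics/wt2c.png',cv2.resize(np.clip(im*1.4,0,255).astype(np.uint8),(800,600),interpolation=cv2.INTER_CUBIC))
E
```

```text
(no output)
```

View pics/wt2c.png

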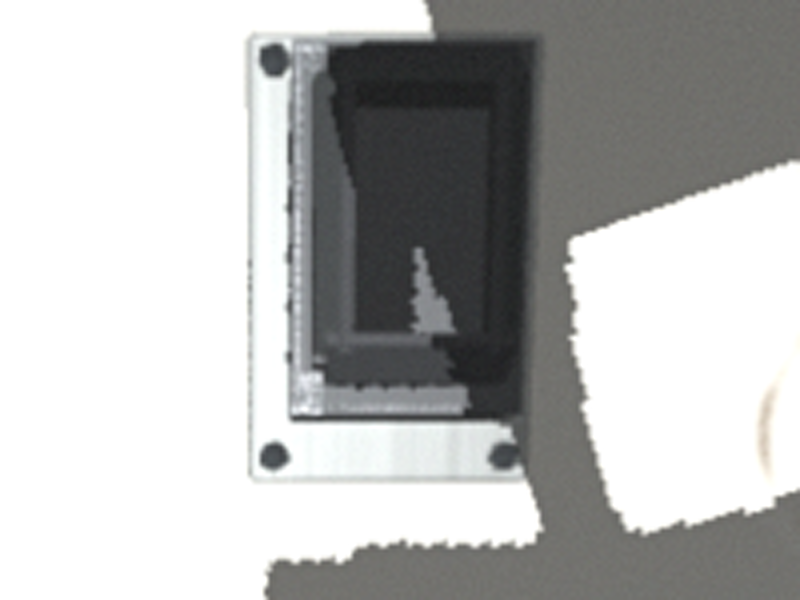

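The crop (4x, offset 250,0) shows plate corners at (248,35), (541,35), (529,481) and (250,481), and shoulder corners at (292,40), (538,40), (521,418) and (290,418).

```bash
python3 - <<'E'
from h import *
s=r.sense(); C=cam('wrist',s)
f=lambda c:np.array(c)/4+[250,0]-.4
p=fit(C,f([[248,35],[541,35],[529,481],[250,481]]),.112,.076,.004,[.595,.206,np.radians(160.5)])
q=fit(C,f([[292,40],[538,40],[521,418],[290,418]]),.08,.054,.055,[.595,.206,np.radians(160.5)])
x,y=(p[:2]+q[:2])/2; print(x,y)
go([x,y,.15]); turn(np.degrees((p[2]+q[2])/2),0)
E
```

```text
fit [0.5961 0.2046 2.8052] deg 160.7 res [-0.5 -0.2  0.7 -0.5 -0.3  0.3  0.1  0.6]
fit [0.5962 0.2046 2.7972] deg 160.3 res [ 0.2  0.4 -0.4  0.7 -0.1 -0.5  0.3 -0.7]
0.5961424921705794 0.2045789210809002
t 26.47 p [0.6987 0.1347 0.1933] q [ 0.02  0.51  1.15 -0.    1.48 -1.21] w 0.0523 F [ 0.2  0.4 -1.1]
[[-0.943  0.334  0.003]
 [ 0.334  0.943 -0.   ]
 [-0.003  0.001 -1.   ]]
shift cm [12.01  3.16  4.3 ] tool x yaw 160.5 tilt -0.2 ylevel 0.05
turn deg [0.05 0.18 0.01]
```

All the fits agree on the tub at (0.596,0.2046), yaw 160.5°. I'll move over it and come down to just above the collar.

carry_out --plan '[[[3.0, 0.79, 0, 0, 0, 0, 1], [3.0, 0.79, 0, 0, 0, 0, 1], [3.0, 0.79, 0, 0, 0, 0, 1], [3.0, 0.79, 0, 0, 0, 0, 1], [0, 0, 2.0, 0, 0, 0, 1], [0, 0, 2.5, 0, 0, 0, 1], [0, 0, 2.0, 0, 0, 0, 1], [0, 0, 0, 0, 0, 0, 1], [0, 0, 0, 0, 0, 0, 1]]]'

```text
time_s: 27.22
position: [0.5958, 0.2042, 0.1278]
tcp_rot: [0.17, 0.985, 0.0, 0.001]
ft_force: [-0.8, -0.5, -1.1]
gripper_width: 0.052
```

```bash
python3 - <<'E'
from h import *
go([.596,.2046,.0926]); turn(160.5,0)
E
```

```text
t 27.22 p [0.5958 0.2042 0.1278] q [ 0.14  0.34  1.5  -0.    1.3  -1.09] w 0.0520 F [-0.8 -0.5 -1.1]
[[-0.942  0.335  0.002]
 [ 0.335  0.942 -0.   ]
 [-0.002  0.001 -1.   ]]
shift cm [0.   0.05 3.53] tool x yaw 160.5 tilt -0.1 ylevel 0.03
turn deg [ 0.03  0.11 -0.04]
```

carry_out --plan '[[[0, 0, 1.0, 0, 0, 0, 1], [0, 0, 1.0, 0, 0, 0, 1], [0, 0, 0.7, 0, 0, 0, 1], [0, 0, 0.3, 0, 0, 0, 1], [0, 0, 0.2, 0, 0, 0, 1], [0, 0, 0.2, 0, 0, 0, 1], [0, 0, 0, 0, 0, 0, 1], [0, 0, 0, 0, 0, 0, 1]]]'

```text
time_s: 27.88
position: [0.5971, 0.2056, 0.0948]
tcp_rot: [0.169, 0.986, 0.001, 0.002]
ft_force: [-0.4, 0.4, -1.6]
gripper_width: 0.0518
```

carry_out --plan '[[[0, 0, 0.2, 0, 0, 0, 1], [0, 0, 0.1, 0, 0, 0, 1], [0, 0, 0, 0, 0, 0, 1]]]'

```text
time_s: 28.13
position: [0.597, 0.2057, 0.0917]
tcp_rot: [0.169, 0.986, 0.001, 0.002]
ft_force: [0.0, 0.1, -0.4]
gripper_width: 0.0521
```

The collar has entered the lid with no side force. I'll continue gently.

carry_out --plan '[[[0, 0, 0.15, 0, 0, 0, 1], [0, 0, 0.15, 0, 0, 0, 1], [0, 0, 0, 0, 0, 0, 1]]]'

```text
time_s: 28.38
position: [0.5979, 0.2054, 0.0897]
tcp_rot: [0.169, 0.986, 0.001, 0.003]
ft_force: [-0.3, -1.3, 4.4]
gripper_width: 0.0522
```

carry_out --plan '[[[0, 0, 0.15, 0, 0, 0, 1], [0, 0, 0.1, 0, 0, 0, 1], [0, 0, 0, 0, 0, 0, 1], [0, 0, 0, 0, 0, 0, 1]]]'

```text
time_s: 28.72
position: [0.5984, 0.2053, 0.088]
tcp_rot: [0.169, 0.986, 0.001, 0.004]
ft_force: [-0.6, -0.8, 7.7]
gripper_width: 0.0521
```

Loose contact at the expected height, 7.7 N. I'll keep pressing straight down while gripped.

carry_out --plan '[[[0, 0, 0.2, 0, 0, 0, 1], [0, 0, 0.2, 0, 0, 0, 1], [0, 0, 0.2, 0, 0, 0, 1], [0, 0, 0, 0, 0, 0, 1]]]'

```text
time_s: 29.05
position: [0.5971, 0.2056, 0.0801]
tcp_rot: [0.169, 0.986, 0.001, 0.002]
ft_force: [-0.6, -0.2, 3.4]
gripper_width: 0.052
```

carry_out --plan '[[[0, 0, 0.2, 0, 0, 0, 1], [0, 0, 0.2, 0, 0, 0, 1], [0, 0, 0.2, 0, 0, 0, 1], [0, 0, 0, 0, 0, 0, 1]]]'

```text
time_s: 29.38
position: [0.5964, 0.2058, 0.0737]
tcp_rot: [0.169, 0.986, 0.001, 0.001]
ft_force: [-2.3, 0.0, 4.6]
gripper_width: 0.0521
```

carry_out --plan '[[[0, 0, 0.15, 0, 0, 0, 1], [0, 0, 0.1, 0, 0, 0, 1], [0, 0, 0, 0, 0, 0, 1]]]'

```text
time_s: 29.63
position: [0.5965, 0.2058, 0.0735]
tcp_rot: [0.169, 0.986, 0.0, 0.001]
ft_force: [-7.2, -2.7, 15.6]
gripper_width: 0.0524
```

carry_out --plan '[[[0, 0, 0.1, 0, 0, 0, 1], [0, 0, 0, 0, 0, 0, 1]]]'

```text
time_s: 29.8
position: [0.5966, 0.2058, 0.0734]
tcp_rot: [0.169, 0.986, 0.0, 0.002]
ft_force: [-11.2, -1.9, 20.6]
gripper_width: 0.0523
```

It comes up firm at the expected home height. I'll release, rise, and look.

carry_out --plan '[[[0, 0, -0.3, 0, 0, 0, 0], [0, 0, 0, 0, 0, 0, 0], [0, 0, 0, 0, 0, 0, 0], [0, 0, 0, 0, 0, 0, 0], [0, 0, 0, 0, 0, 0, 0], [0, 0, -2, 0, 0, 0, 0], [0, 0, -4, 0, 0, 0, 0], [0, 0, -4, 0, 0, 0, 0], [0, 0, -3, 0, 0, 0, 0], [0, 0, 0, 0, 0, 0, 1], [0, 0, 0, 0, 0, 0, 1], [0, 0, 0, 0, 0, 0, 1]]]'

```text
time_s: 30.8
position: [0.5958, 0.2054, 0.2021]
tcp_rot: [0.169, 0.986, 0.0, 0.001]
ft_force: [-0.7, 0.1, -0.7]
gripper_width: 0.0743
```

carry_out --plan '[[[0, 0, 0, 0, 0, 0, 1], [0, 0, 0, 0, 0, 0, 1], [0, 0, 0, 0, 0, 0, 1], [0, 0, 0, 0, 0, 0, 1], [0, 0, 0, 0, 0, 0, 1], [0, 0, 0, 0, 0, 0, 1], [0, 0, 0, 0, 0, 0, 1], [0, 0, 0, 0, 0, 0, 1]]]'

```text
time_s: 31.47
position: [0.5965, 0.2055, 0.2036]
tcp_rot: [0.169, 0.986, 0.001, 0.002]
ft_force: [0.5, -0.4, -0.3]
gripper_width: 0.0204
```

```bash
python3 - <<'E'
from h import *
go([.5962,.2048,.118]); turn(160.5,0)
s=r.sense(); im=np.ascontiguousarray(r.grab_frame('wrist')[:,:,::-1]); C=cam('wrist',s)
lidtop(im,C,.101)
print('pred top home',w2px(C,rect(.5961,.2046,np.radians(160.5),.08,.054,.101)).round().tolist())
sc=r.grab_frame('scene')[:,:,::-1]; u,v=w2px(cam('scene'),[.596,.205,.07])[0].astype(int)
a=cv2.resize(im[20:320,200:440],(480,600)); b=cv2.resize(sc[v-40:v+40,u-21:u+22],(320,600),interpolation=cv2.INTER_CUBIC)
cv2.imwrite('pics/home.png',np.hstack([a,b]))
E
```

```text
t 31.47 p [0.5965 0.2055 0.2036] q [ 0.14  0.29  1.42 -0.    1.43 -1.09] w 0.0204 F [ 0.5 -0.4 -0.3]
[[-0.943  0.333  0.005]
 [ 0.333  0.943  0.   ]
 [-0.004  0.002 -1.   ]]
shift cm [ 0.04 -0.09  8.56] tool x yaw 160.6 tilt -0.2 ylevel 0.11
turn deg [0.11 0.24 0.05]
pred top home [[285.0, 150.0], [348.0, 150.0], [346.0, 237.0], [287.0, 237.0]]
```

View pics/home.png

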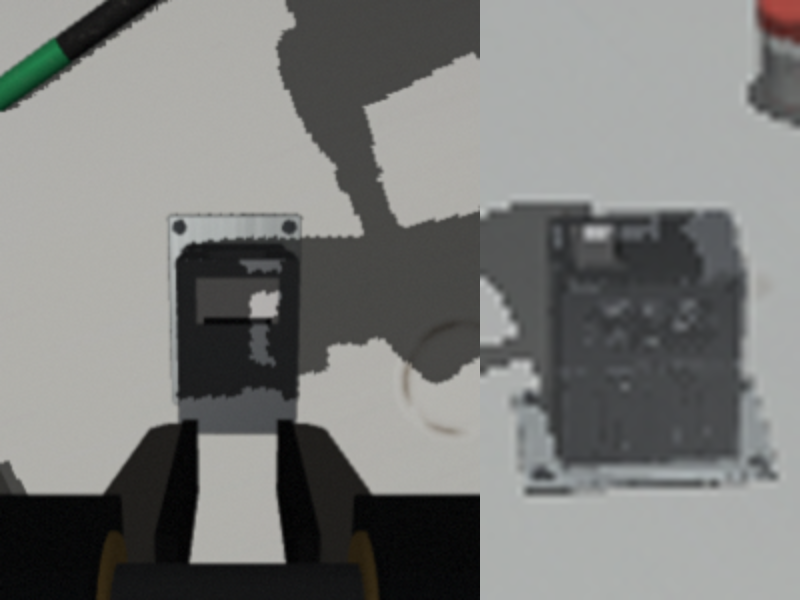

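The wrist view (2x, offset 200,20) shows the lid top at u 288-350, v 149-236. For fully home I predicted u 285-348, v 150-237. The scene view shows no gap at the shoulder. As a check, I'll press the top with closed fingers.

carry_out --plan '[[[0, 0, 1, 0, 0, 0, 1], [0, 0, 2, 0, 0, 0, 1], [0, 0, 2, 0, 0, 0, 1], [0, 0, 2, 0, 0, 0, 1], [0, 0, 1.2, 0, 0, 0, 1], [0, 0, 0.6, 0, 0, 0, 1], [0, 0, 0, 0, 0, 0, 1], [0, 0, 0, 0, 0, 0, 1]]]'

```text
time_s: 32.23
position: [0.5972, 0.2056, 0.116]
tcp_rot: [0.169, 0.986, 0.001, 0.002]
ft_force: [0.9, -0.1, 0.3]
gripper_width: 0.0005
```

carry_out --plan '[[[0, 0, 0.2, 0, 0, 0, 1], [0, 0, 0.2, 0, 0, 0, 1], [0, 0, 0, 0, 0, 0, 1]]]'

```text
time_s: 32.48
position: [0.5972, 0.2056, 0.112]
tcp_rot: [0.169, 0.986, 0.001, 0.003]
ft_force: [-0.0, 0.0, 0.2]
gripper_width: 0.0001
```

carry_out --plan '[[[0, 0, 0.15, 0, 0, 0, 1], [0, 0, 0.15, 0, 0, 0, 1], [0, 0, 0.1, 0, 0, 0, 1], [0, 0, 0, 0, 0, 0, 1]]]'

```text
time_s: 32.82
position: [0.5967, 0.2055, 0.1072]
tcp_rot: [0.169, 0.986, 0.001, 0.002]
ft_force: [0.1, 0.4, 0.1]
gripper_width: 0.0005
```

carry_out --plan '[[[0, 0, 0.1, 0, 0, 0, 1], [0, 0, 0, 0, 0, 0, 1]]]'

```text
time_s: 32.98
position: [0.5968, 0.2055, 0.1064]
tcp_rot: [0.169, 0.986, 0.001, 0.002]
ft_force: [-0.0, 0.2, -0.3]
gripper_width: 0.0006
```

carry_out --plan '[[[0, 0, 0.1, 0, 0, 0, 1], [0, 0, 0.1, 0, 0, 0, 1], [0, 0, 0.1, 0, 0, 0, 1], [0, 0, 0, 0, 0, 0, 1]]]'

```text
time_s: 33.32
position: [0.5967, 0.2055, 0.1032]
tcp_rot: [0.169, 0.986, 0.001, 0.002]
ft_force: [0.1, 0.4, 1.0]
gripper_width: 0.0003
```

carry_out --plan '[[[0, 0, 0.1, 0, 0, 0, 1], [0, 0, 0.1, 0, 0, 0, 1], [0, 0, 0, 0, 0, 0, 1]]]'

```text
time_s: 33.57
position: [0.5968, 0.2055, 0.1013]
tcp_rot: [0.169, 0.986, 0.001, 0.002]
ft_force: [0.1, -0.1, -0.2]
gripper_width: 0.0007
```

carry_out --plan '[[[0, 0, 0.1, 0, 0, 0, 1], [0, 0, 0.1, 0, 0, 0, 1], [0, 0, 0.1, 0, 0, 0, 1], [0, 0, 0, 0, 0, 0, 1]]]'

```text
time_s: 33.9
position: [0.5967, 0.2055, 0.0982]
tcp_rot: [0.169, 0.986, 0.0, 0.002]
ft_force: [0.6, 0.9, -0.3]
gripper_width: 0.0007
```

```bash
python3 - <<'E'
from h import *
go([.5962,.2048,.09])
s=r.sense(); im=np.ascontiguousarray(r.grab_frame('wrist')[:,:,::-1]); C=cam('wrist',s)
print('pred lid top home',w2px(C,rect(.5961,.2046,np.radians(160.5),.08,.054,.101)).round().tolist(),'tip',w2px(C,[s['position']+.008*Ro.from_quat(s['tcp_rot']).as_matrix()[:,2]]))
sc=r.grab_frame('scene')[:,:,::-1]; u,v=w2px(cam('scene'),[.596,.205,.09])[0].astype(int)
a=cv2.resize(im[60:360,200:440],(480,600)); b=cv2.resize(sc[v-45:v+45,u-24:u+24],(320,600),interpolation=cv2.INTER_CUBIC)
cv2.imwrite('pics/press.png',np.clip(np.hstack([a,b])*1.6,0,255).astype(np.uint8))
E
```

```text
t 33.90 p [0.5967 0.2055 0.0982] q [ 0.14  0.38  1.52 -0.    1.24 -1.09] w 0.0007 F [ 0.6  0.9 -0.3]
[[-0.943  0.333  0.004]
 [ 0.333  0.943  0.   ]
 [-0.004  0.002 -1.   ]]
shift cm [ 0.03 -0.09  0.82] tool x yaw 160.6 tilt -0.2 ylevel 0.09
pred lid top home [[268.0, 167.0], [363.0, 167.0], [359.0, 294.0], [272.0, 294.0]] tip [[317.37138596 228.25503071]]
```

View pics/press.png

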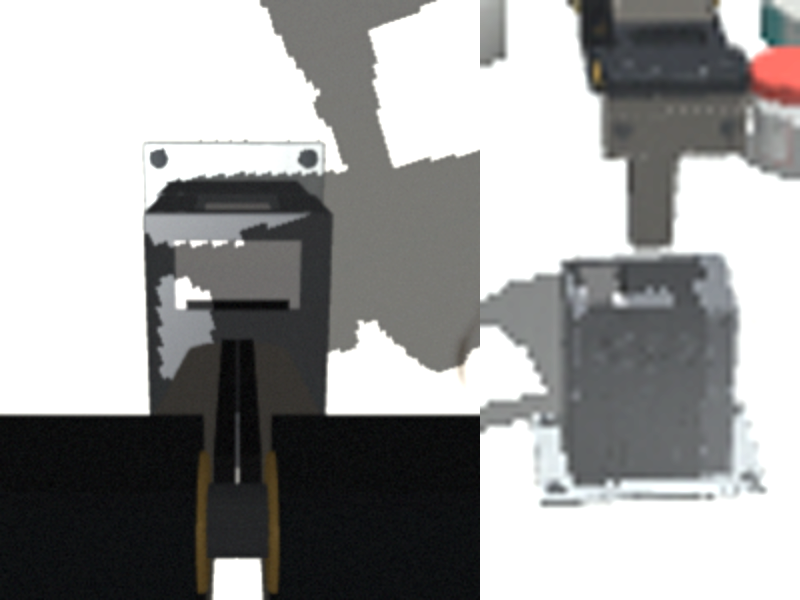

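In the press view, the lid's near top corners are at px (273,166) and (365,166), against a home prediction of (268,167) and (363,167). The scene half shows the closed fingertips still about 2 cm above the lid, because they draw back when shut. That explains the missing contact, so I'll go on down gently.

carry_out --plan '[[[0, 0, 0.2, 0, 0, 0, 1], [0, 0, 0.2, 0, 0, 0, 1], [0, 0, 0.2, 0, 0, 0, 1], [0, 0, 0.2, 0, 0, 0, 1], [0, 0, 0, 0, 0, 0, 1]]]'

```text
time_s: 34.42
position: [0.5965, 0.2055, 0.0898]
tcp_rot: [0.169, 0.986, 0.0, 0.002]
ft_force: [-0.3, 0.5, -0.6]
gripper_width: 0.0006
```

carry_out --plan '[[[0, 0, 0.15, 0, 0, 0, 1], [0, 0, 0.15, 0, 0, 0, 1], [0, 0, 0, 0, 0, 0, 1]]]'

```text
time_s: 34.67
position: [0.5968, 0.2055, 0.0872]
tcp_rot: [0.169, 0.986, 0.001, 0.002]
ft_force: [0.6, -0.9, -0.1]
gripper_width: 0.0004
```

carry_out --plan '[[[0, 0, 0.15, 0, 0, 0, 1], [0, 0, 0.15, 0, 0, 0, 1], [0, 0, 0, 0, 0, 0, 1]]]'

```text
time_s: 34.92
position: [0.5968, 0.2055, 0.0842]
tcp_rot: [0.169, 0.986, 0.0, 0.002]
ft_force: [0.1, -0.2, -0.6]
gripper_width: 0.0002
```

carry_out --plan '[[[0, 0, 0.15, 0, 0, 0, 1], [0, 0, 0.15, 0, 0, 0, 1], [0, 0, 0, 0, 0, 0, 1]]]'

```text
time_s: 35.17
position: [0.5968, 0.2055, 0.0811]
tcp_rot: [0.169, 0.986, 0.0, 0.002]
ft_force: [-0.4, -0.1, -0.5]
gripper_width: 0.0006
```

carry_out --plan '[[[0, 0, 0.15, 0, 0, 0, 1], [0, 0, 0.15, 0, 0, 0, 1], [0, 0, 0, 0, 0, 0, 1]]]'

```text
time_s: 35.42
position: [0.5968, 0.2055, 0.0781]
tcp_rot: [0.169, 0.986, 0.0, 0.002]
ft_force: [0.6, -0.8, 0.7]
gripper_width: 0.0003
```

```bash
python3 - <<'E'
from h import *
C=cam('scene'); u,v=w2px(C,[.596,.205,.09])[0].astype(int)
# earlier picture: fingertip at crop (650-480,245)
uv=np.array([[170/6.667+u-24,245/6.667+v-45]])
print('tip z seen at TCP .098:',[round(z,3) for z in np.arange(.08,.14,.004) if abs(w2px(C,[.596,.205,z])[0][1]-uv[0][1])<1])
s,R=st()
E
```

```text
tip z seen at TCP .098: [np.float64(0.12), np.float64(0.124)]
t 35.42 p [0.5968 0.2055 0.0781] q [ 0.14  0.4   1.53 -0.    1.21 -1.09] w 0.0003 F [ 0.6 -0.8  0.7]
[[-0.943  0.333  0.004]
 [ 0.333  0.943  0.   ]
 [-0.004  0.002 -1.   ]]
```

carry_out --plan '[[[0, 0, 0.1, 0, 0, 0, 1], [0, 0, 0.1, 0, 0, 0, 1], [0, 0, 0, 0, 0, 0, 1]]]'

```text
time_s: 35.67
position: [0.5969, 0.2055, 0.0763]
tcp_rot: [0.169, 0.986, 0.001, 0.002]
ft_force: [-0.3, 0.3, -0.1]
gripper_width: 0.0004
```

carry_out --plan '[[[0, 0, 0.1, 0, 0, 0, 1], [0, 0, 0.1, 0, 0, 0, 1], [0, 0, 0, 0, 0, 0, 1]]]'

```text
time_s: 35.92
position: [0.5972, 0.2056, 0.0754]
tcp_rot: [0.169, 0.986, 0.001, 0.002]
ft_force: [-2.0, -0.5, 4.8]
gripper_width: 0.0002
```

Contact, within 2 mm of where the picture put it. I'll press on to about 20 N.

carry_out --plan '[[[0, 0, 0.1, 0, 0, 0, 1], [0, 0, 0.1, 0, 0, 0, 1], [0, 0, 0, 0, 0, 0, 1], [0, 0, 0, 0, 0, 0, 1]]]'

```text
time_s: 36.25
position: [0.5973, 0.2056, 0.0753]
tcp_rot: [0.169, 0.986, 0.0, 0.002]
ft_force: [-7.4, -1.2, 14.9]
gripper_width: 0.0005
```

carry_out --plan '[[[0, 0, 0.15, 0, 0, 0, 1], [0, 0, 0, 0, 0, 0, 1], [0, 0, 0, 0, 0, 0, 1]]]'

```text
time_s: 36.5
position: [0.5974, 0.2056, 0.0753]
tcp_rot: [0.169, 0.986, 0.0, 0.002]
ft_force: [-10.2, -2.3, 21.8]
gripper_width: 0.0005
```

It is rigid at 22 N with no further travel, so the lid is home. I'll back off.

carry_out --plan '[[[0, 0, -1, 0, 0, 0, 1], [0, 0, -3, 0, 0, 0, 1], [0, 0, -4, 0, 0, 0, 1], [0, 0, -4, 0, 0, 0, 1], [0, 0, 0, 0, 0, 0, 1], [0, 0, 0, 0, 0, 0, 1], [0, 0, 0, 0, 0, 0, 1]]]'

```text
time_s: 37.08
position: [0.5963, 0.2055, 0.1905]
tcp_rot: [0.169, 0.986, 0.001, 0.002]
ft_force: [-0.6, 0.7, -0.9]
gripper_width: 0.0006
```

```bash
python3 - <<'E'
from h import *
s,R=st(); C=cam('wrist',s); g=cv2.cvtColor(np.ascontiguousarray(r.grab_frame('wrist')[:,:,::-1]),cv2.COLOR_BGR2GRAY)
p=w2px(C,rect(.5961,.2046,np.radians(160.5),.08,.054,.101)).round().astype(int); print(p.tolist())
v=int(p[:,1].mean())-25
for vv in(v,v+15): print(vv,g[vv,p[0,0]-14:p[0,0]+12].tolist(),g[vv,p[1,0]-12:p[1,0]+14].tolist())
r.finish_job()
E
```

```text
t 37.08 p [0.5963 0.2055 0.1905] q [ 0.14  0.3   1.43 -0.    1.41 -1.09] w 0.0006 F [-0.6  0.7 -0.9]
[[-0.943  0.333  0.004]
 [ 0.333  0.943  0.   ]
 [-0.004  0.002 -1.   ]]
[[284, 151], [349, 151], [347, 242], [286, 242]]
171 [170, 170, 171, 172, 171, 172, 171, 171, 173, 171, 172, 171, 168, 151, 141, 162, 151, 45, 26, 29, 29, 27, 30, 28, 30, 28] [63, 63, 60, 47, 30, 27, 28, 28, 29, 27, 28, 29, 28, 35, 54, 70, 69, 69, 71, 69, 68, 70, 70, 69, 70, 70]
186 [171, 173, 171, 171, 173, 172, 171, 172, 171, 171, 171, 171, 171, 160, 125, 154, 147, 60, 29, 27, 28, 28, 30, 29, 27, 28] [83, 82, 70, 30, 24, 30, 28, 28, 29, 29, 27, 29, 28, 42, 69, 71, 70, 68, 68, 70, 70, 69, 69, 70, 69, 69]
the job is handed in; nothing more can be done
```

The lid is on the box the right way up and pressed home, and I handed the job in at about 37 s of the 72 s allowed. The hand-in reports no verdict.

**How it went**
- I turned the lid over with two 90° pitches and a regrasp while it stood on end.
- I set it down upright, regrasped it from above and pressed it straight down onto the tub at (0.596, 0.205), yaw 160.5°.
- The first lift from above slipped because the grip had not built up. The lid stayed upright in place, and a longer close held it.

**Last checks**
- **Height while gripped:** the force was 7.7 N at loose contact. It dropped during the push, then rose to about 20 N at a stop. The TCP was then at 73.4 mm, against 74.0 mm expected for fully home.
- **Press on the top:** with closed fingers it took 22 N with no further travel.
- **Position:** the wrist pictures put the lid top within about 2 mm of the predicted home position, inside the 5 mm limit. The lid's edges showed a 1–3 px offset from the prediction.
- **Bystanders:** the arm never touched any bystander on purpose, and none looked displaced in the pictures I viewed. I did not measure their positions at the end.

**What did not match or was not checked**
- The closed fingertips touched the lid about 34 mm lower in TCP than I first expected. They draw back when the gripper is shut, and the scene picture agreed with that.
- I could not read the clip angles directly. That both clips snapped is inferred from the force drop, the hard stop and the seated height.

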